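Clamp the gear cradle with its draw latch

TASK

Get the row of gears in the wooden packing cradle ready to ship: feel for the slot in the yellow claw on the sliding end board and drop the hook bar of the wire loop down into it, then swing the red lever over past centre until it lies on its stop, so that the lever (not a pull on the loop) draws the board in and the latch stays clamped by itself. Work lightly: do not press hard on the claw, nor jam the lever against its stop. Leave the loose gear, spray can, carton and wrench where they are, and let go of the latch at the end.

Things in the scene. Friction and masses are not known exactly. Their poses are not given: they have to be found in the camera images.
- cradle: Wooden packing cradle fixed to the bench, 250 x 420 mm; origin: middle of its footprint. x points from its front rail to the gears, y from the lever to the claw, z up. The rail (x -105 to -45 mm, top at z 75 mm) carries the draw latch, which works in the plane x = -75 mm. Behind it (x over 5 mm) stand dark gears and boards, up to z 132 mm.
- latch_pivot (a point): Fixed hinge pin of the lever, 18 mm above the rail, at x -75, y 0, z 93 mm in the cradle's frame; hinge line and axes along the cradle's. Steel cheeks beside it, 44 mm wide over all, reach 8 mm above it. Dead centre is near lever angle 1.41; beyond it the loop's pull throws the lever on to its 1.63 stop and holds it.
- latch_lever (a joint): Lever angle (rad): 0 upright, negative leaning to the cradle's +y (claw side), 1.57 flat to -y. Stops at -0.57 and 1.63 (clamped). Light friction holds it where left (about 3 N to drag it by the loop). Closing it under load takes up to 13 N, 65 mm from the pin, hardest near 0.45. A bar 22 mm wide, 6 mm thick, reaching 78 mm from the pin.
- lever_grip (a point): Centre of the lever's thickness in its red grip (24 x 9 mm, on the outer 45 mm of the lever), 65 mm from the hinge pin. y points along the lever to its tip, x along the hinge; z is the face that looks to -y of the cradle when upright: push on the opposite face to close.
- latch_bail (a joint): Angle of the wire loop relative to the lever (rad). Loop angle above level, towards the claw = latch_lever + latch_bail: +0.15 to +0.75 at the start (raised), about -0.3 when hooked. The loop is pinned on the lever's centre line 18 mm from the lever's hinge pin, straddles the lever (wires 15 mm either side) and light friction holds it where left.
- hook_bar (a point): Centre of the hook bar: round cross bar, 6 mm thick, 30 mm long along the hinge, at the end of the wire loop, 80 mm from the loop's pin. y points along the loop away from the pin, z to the loop's upper side. It must drop into the claw's slot, whose -y wall overhangs it when the loop pulls. 35 mm beyond, a strap stands 13 mm above the rail.
- grip_knob (a point): Centre of the black knob on the loop: disc 18 mm wide along the hinge, 18 mm diameter, on a stem; 3.5 mm beyond (y) and 36 mm above (z) the hook bar in the loop's frame. Pinched across its width it turns between the fingers and guides loop and lever. Pulled to +y, the pull rises sharply at the lever's -0.57 stop: there the bar is beyond the slot, over the flat top behind it.
- end_board (a joint): How far the sliding end board is drawn in towards the gears (m), 0 at the start; springs push it back (8 N at 0, rising 3 N per mm). Clamped it is about 0.007 to 0.020. The yellow claw is on it.
- claw_nominal (a point): Nominal centre of the hook bar seated in the claw's slot; x -75, y 75, z 83 mm in the cradle at the start; moves with the end board, axes as the cradle's. The yellow claw, a fork 22 mm wide, has a flat top 10 mm above this point, from 22 mm before the slot to 21 mm behind, and one cross slot 13 mm deep, 9 mm wide at the top. Screwed in a slot, it really stands up to 6 mm either way in y.
- loose_gear_mid (a point): Bystander: dark gear lying flat on the bench, 110 mm diameter, 20 mm high; point at its centre.
- spray_can_mid (a point): Bystander: yellow spray can, 54 mm diameter, 150 mm high; point at its centre.
- carton_mid (a point): Bystander: small cardboard carton 100 x 80 x 70 mm; point at its centre.
- wrench_mid (a point): Bystander: steel wrench 180 mm long lying flat on the bench; point near its middle.

How it is judged:
By the outcome, as a careful person would: the job done as asked, in the order asked, and still so for the second after the job is handed in, with the robot touching nothing.
It also fails if it takes over 72 s, if anything falls off the work surface, if the arm or the gripper's body presses on something with over 40 N, if the wrist force passes 120 N, or if a joint passes its speed limit or range.

ROBOT

A 6-joint arm with a two-finger parallel gripper is mounted at the origin on the work surface. World frame = base frame: x ahead of the robot, y to its left, z up, the work surface at z = 0. Lengths are in m, angles in rad, forces in N, time in s.
With the tool pointing down it reaches from about 0.25 to 0.775 m from the base axis. Payload 4 kg.
Tool frame: the origin (TCP) lies at the centre of the arm's flange, where the gripper is bolted on; the fingertips stand ahead of it and the grasp point (between the pads) lies 180 mm ahead of it (robot.tcp_to_tips is the z of the fingertips in the tool frame, in m); z points along the fingers, y is the direction in which the jaws open and shut (so a half turn about z gives the same grasp; the last joint's range is limited). The gripper opens to 94 mm and grips with 3 to 60 N. Pads are 16 mm wide; open, the fingers measure 119 mm over their backs; the gripper's body (75 mm by 177 mm) begins 78 mm behind the grasp point.
Start: joints at [-1.405, 0.087, 1.371, -0, 1.684, -0.103], TCP at [0.146, -0.53, 0.405] pointing down, gripper open.
Joint ranges: [-3.1, 3.1], [-0.76, 2.03], [0.27, 2.55], [-1.08, 4.22], [0.17, 2.65], [-2.57, 2.57]. Speed limits (rad/s): [2.79, 2.79, 3.14, 3.14, 3.14, 3.14].

INTERFACE

Orientations are given as [roll, pitch, yaw] about the fixed x, y, z axes, in that order (R = Rz(yaw) Ry(pitch) Rx(roll)).
In Python, from bench import robot gives the robot as it stands.
- The arm moves only by the tool move_arm, never from a script. Its argument "increments" is a list that holds one entry, the list of rows, each a list of 7 numbers: the opening, from 0 (shut) to 1 (fully open), then the shift along the tool's x, y, z as a fraction of full scale, then the turn, a rotation vector about the tool's x, y, z as a fraction of full scale. In form: [[[jaw, dx, dy, dz, rx, ry, rz], ...]]. A call has 1 to 8 rows; each row is the pose to reach, as a shift and turn from the pose commanded when the call began, along the tool's axes at that moment; what a row does not reach only later rows make up. Full scale, the value 1, is 0.1 m for a shift and pi/2 rad for a turn. A row lasts 1/12 s, in which the tool goes at most 41.7 mm and 7.16 degrees, less where a joint would pass 70% of its speed; a pose out of reach is approached as far as the arm can. A call with a number of a shift or a turn outside -1 to 1 is refused whole. A call with a gripper value outside its range is refused whole. The fingers move at their own pace and stop on an object; the grip force is fixed at half the most. Time passes only in rows, so rows that repeat a pose let the fingers close. It gives the time, the measured TCP pose, the force and the opening at its end, in the units of the state.
- robot.get_obs(): the state, without advancing time (a new reading comes with each control period).
- robot.snapshot(name): name is "side" or "top" or "wrist"; returns (picture, depth): 480x640x3 uint8, red, green, blue; 480x640 float32, m along the optical axis (not along the pixel's ray), 0 where there is no reading.
- robot.camera_params(name): a dict with "mtx" (3x3 intrinsics, pixels), "R" (3x3) and "t" (3): a world point X has camera coordinates R X + t. Camera axes: x right, y down, z forward; pixel columns grow to the right and rows downward; lengths in m; the calibration is good to about 2 mm. A picture is of the moment at which its call begins: read the wrist's pose just before it. camera_params takes no time and is no camera call; for the wrist camera it gives the pose at the moment of the call.
- robot.close_job(): hands the job in, once; it reports no verdict.
The state is a dict: "time": time; "joint_positions": joint angles; "qvel": joint speeds; "joint_torque": joint torques, N m; "tool_pos": TCP position; "ee_rot": TCP orientation; "wrist_force": force on the tool from outside, world axes, zero at the start; "wrist_torque": the same for the moment, N m; "width": finger opening in m.
Only numpy, scipy, OpenCV 4.12 (cv2) and the standard library are available. Lean on these libraries where they do the work, as an engineer would, in place of code of your own. Each camera call takes 0.05 s, during which the arm holds its last target.

## Working session

There is one attempt and no reset: what is moved stays moved. The work goes in short steps, Python scripts to look and compute and a tool call to move; the robot and the scene stay as the last step left them, time stands still between calls to the robot, and variables do not carry over. Pictures are saved under pics/ and viewed, and the job is handed in when it is done.

Besides the shell and the picture viewer there is one more tool, called after ">>>" in YAML: its name, and indented under it one key for each argument. move_arm: Moves the arm, as the interface text tells. Its arguments: {"type":"object","properties":{"increments":{"type":"array","items":{"type":"array","items":{"type":"array","items":{"type":"number","minimum":-1,"maximum":1}}}}},"required":["increments"]}

```bash
ls; mkdir -p pics; python3 - <<'E'
from bench import robot
import cv2
o=robot.get_obs()
for k,v in o.items(): print(k,v)
for n in ("side","top","wrist"):
    p=robot.camera_params(n); print(n,p)
    im,d=robot.snapshot(n)
    cv2.imwrite(f"pics/{n}0.png",im[...,::-1])
    import numpy as np; np.save(f"pics/{n}0.npy",d)
print(robot.tcp_to_tips)
E
```

```text
pics
time 0.0
joint_positions [-1.40507766e+00  8.79327728e-02  1.37220753e+00  1.01601357e-05
  1.68361230e+00 -1.03105640e-01]
qvel [-0.00032761 -0.00187436  0.00027265 -0.000603   -0.00061711  0.00038208]
joint_torque [ 2.76819637e-04 -3.40180528e+01 -3.02424216e+01  7.18920864e-02
  3.29398981e-02 -1.69474511e-04]
tool_pos [ 0.14605448 -0.53013688  0.40353958]
ee_rot [-3.13944522e+00 -2.32352605e-04  2.68825194e-01]
wrist_force [-0.37587019 -0.31781461 -0.17072847]
wrist_torque [-0.02942104 -0.01112474 -0.04206183]
width 0.09401073328170648
side {'mtx': array([[533.71480557,   0.        , 322.35716959],
       [  0.        , 533.71480557, 239.47822124],
       [  0.        ,   0.        ,   1.        ]]), 'R': array([[-0.91508853, -0.40290766, -0.01668536],
       [-0.19572619,  0.47995076, -0.85518333],
       [ 0.35256806, -0.7793027 , -0.51805701]]), 't': array([0.48871515, 0.16728014, 1.15043632])}
top {'mtx': array([[484.1380933 ,   0.        , 326.82044209],
       [  0.        , 484.1380933 , 243.67370865],
       [  0.        ,   0.        ,   1.        ]]), 'R': array([[-2.85206274e-02, -9.99582335e-01, -4.66143375e-03],
       [-9.89369863e-01,  2.88938723e-02, -1.42521643e-01],
       [ 1.42596803e-01,  5.47075413e-04, -9.89780709e-01]]), 't': array([0.03334635, 0.55050308, 1.12699343])}
wrist {'mtx': array([[373.59111418,   0.        , 320.15682354],
       [  0.        , 373.59111418, 230.19171512],
       [  0.        ,   0.        ,   1.        ]]), 'R': array([[ 0.26568952, -0.96405786, -0.00123252],
       [-0.93455647, -0.25787253,  0.24516518],
       [-0.23667125, -0.06398596, -0.96948054]]), 't': array([-0.54966558, -0.0253509 ,  0.39098699])}
0.1992
```

View pics/side0.png

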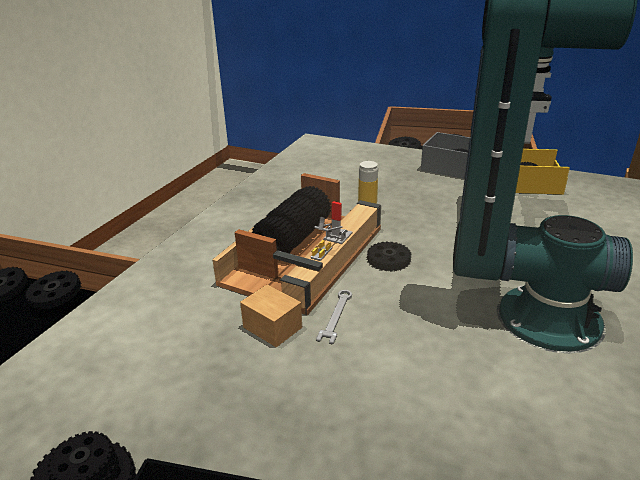

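View pics/top0.png

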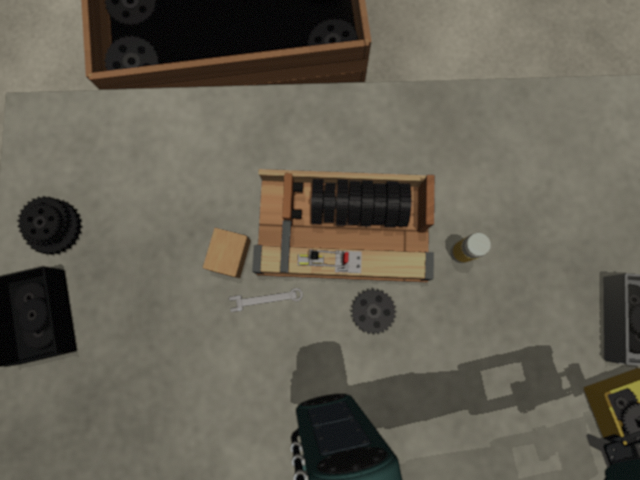

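View pics/wrist0.png

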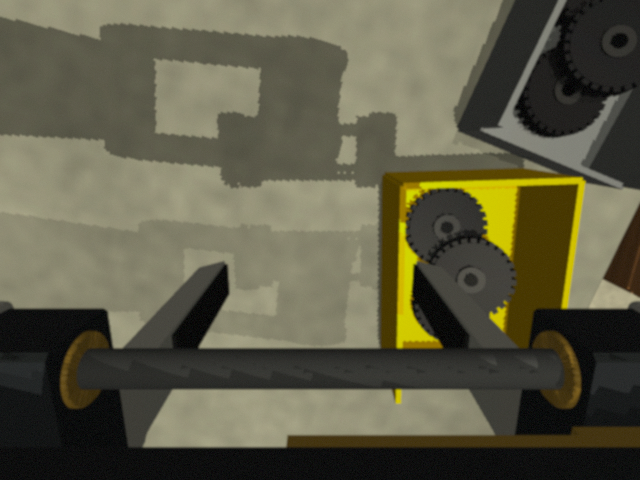

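```bash
cat > h.py <<'E'
from bench import robot
import numpy as np, cv2, os
from scipy.spatial.transform import Rotation as Rn
def w(p,d,uv):
    u,v=uv; dd=d[int(round(v)),int(round(u))]
    c=np.linalg.inv(p['mtx'])@np.array([u,v,1.])*dd
    return p['R'].T@(c-p['t'])
def proj(p,X):
    c=p['R']@np.asarray(X)+p['t']; q=p['mtx']@c; return q[:2]/q[2]
def wz(p,uv,z):
    r=p['R'].T@np.linalg.inv(p['mtx'])@np.array([uv[0],uv[1],1.]); c=-p['R'].T@p['t']
    return c+r*(z-c[2])/r[2]
def crop(im,x0,y0,x1,y1,name,s):
    cv2.imwrite(name,cv2.resize(im[y0:y1,x0:x1,::-1],None,fx=s,fy=s,interpolation=cv2.INTER_CUBIC))
def shot(n):
    p=robot.camera_params(n); im,d=robot.snapshot(n); return p,im,d
E
python3 - <<'E'
from h import *
im=cv2.imread('pics/top0.png')[...,::-1]; d=np.load('pics/top0.npy'); p=robot.camera_params('top')
crop(im,240,160,440,290,'pics/topc.png',4)
for uv in [(256,249),(256,262),(258,272),(430,255),(430,268),(430,278),(314,255),(345,259),(262,173),(432,180),(270,264),(415,264)]: print(uv,w(p,d,uv).round(4))
im=cv2.imread('pics/side0.png')[...,::-1]
crop(im,200,160,400,310,'pics/sidec.png',4)
E
```

```text
(256, 249) [0.5375 0.182  0.0816]
(256, 262) [0.5074 0.1825 0.0798]
(258, 272) [0.4847 0.179  0.0729]
(430, 255) [ 0.5124 -0.2213  0.0764]
(430, 268) [ 0.482  -0.2192  0.0781]
(430, 278) [ 0.4587 -0.2172  0.0809]
(314, 255) [0.5071 0.045  0.1849]
(345, 259) [ 0.4984 -0.0203  0.1699]
(262, 173) [0.7208 0.1671 0.0758]
(432, 180) [ 0.6768 -0.2246  0.1296]
(270, 264) [0.5023 0.1508 0.0745]
(415, 264) [ 0.4927 -0.1859  0.0737]
```

View pics/topc.png

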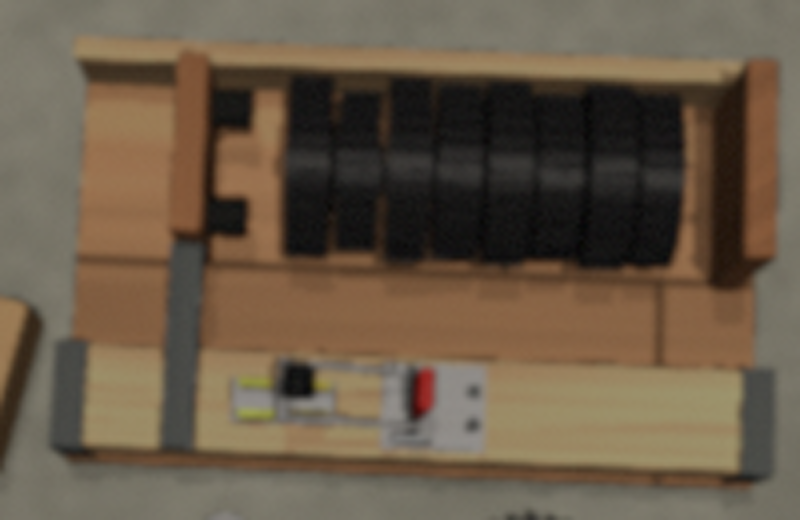

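View pics/sidec.png

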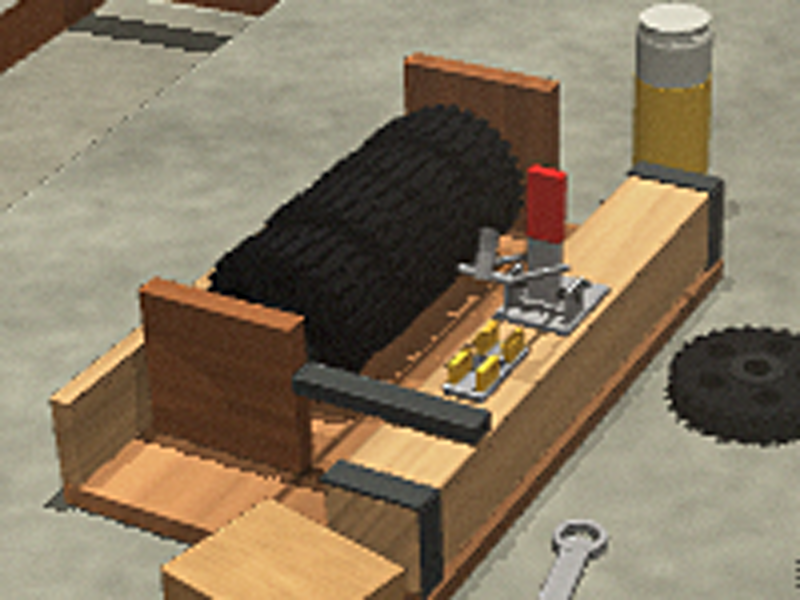

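```bash
python3 - <<'E'
from h import *
d=np.load('pics/top0.npy'); p=robot.camera_params('top')
v,u=np.mgrid[160:300,230:450]; dd=d[160:300,230:450]
c=np.linalg.inv(p['mtx'])@np.stack([u.ravel(),v.ravel(),np.ones(u.size)])*dd.ravel()
X=(p['R'].T@(c-p['t'][:,None])).T
m=(abs(X[:,2]-.075)<.004)&(X[:,0]<.56)&(X[:,0]>.44)
Y=X[m]; print(m.sum())
r=cv2.minAreaRect(Y[:,:2].astype(np.float32)*1000); print(r)
m=(X[:,2]>.01)
# knob/lever points
for lo,hi in((.1,.13),(.13,.2)):
    k=(X[:,2]>lo)&(X[:,2]<hi)&(X[:,0]<.54)&(X[:,0]>.45)&(abs(X[:,1])<.1)
    for q in X[k][::3]: print(q.round(3),end=' ')
    print()
E
```

```text
3518
((508.4895324707031, 8.621383666992188), (474.24566650390625, 80.43791961669922), 87.20067596435547)
[0.522 0.017 0.128] [0.522 0.011 0.13 ] [0.523 0.004 0.121] [ 0.525 -0.014  0.101] [ 0.524 -0.023  0.1  ] [0.52  0.018 0.128] [0.52  0.011 0.128] [0.52  0.004 0.123] [ 0.52  -0.003  0.119] [ 0.521 -0.009  0.115] [ 0.521 -0.016  0.112] [ 0.518 -0.002  0.124] [ 0.518 -0.009  0.118] [ 0.518 -0.016  0.115] [ 0.51  -0.016  0.107] [ 0.503 -0.016  0.111] [0.493 0.023 0.13 ] [0.493 0.016 0.125] [ 0.493 -0.017  0.119] [0.491 0.018 0.129] [0.491 0.012 0.127] [0.491 0.005 0.126] [ 0.491 -0.002  0.121] [ 0.491 -0.008  0.116] [ 0.491 -0.017  0.118] [0.489 0.01  0.122] [0.489 0.003 0.118] [ 0.489 -0.004  0.12 ] [ 0.489 -0.011  0.117] [ 0.489 -0.017  0.112] [ 0.487 -0.017  0.109] [ 0.483 -0.017  0.104] [ 0.483 -0.026  0.104] 
[0.526 0.055 0.143] [0.524 0.057 0.142] [0.523 0.05  0.142] [0.524 0.044 0.139] [0.524 0.035 0.136] [0.524 0.028 0.135] [0.521 0.055 0.143] [0.515 0.047 0.186] [0.516 0.041 0.183] [0.522 0.035 0.133] [0.521 0.028 0.135] [0.522 0.022 0.132] [0.519 0.057 0.142] [0.514 0.049 
[... 589 characters left out ...]
 0.184] [0.503 0.039 0.181] [ 0.503 -0.018  0.17 ] [ 0.502 -0.025  0.171] [0.505 0.057 0.153] [0.501 0.049 0.186] [0.501 0.043 0.185] [0.501 0.037 0.178] [ 0.5   -0.02   0.171] [0.503 0.055 0.144] [0.5   0.048 0.176] [0.499 0.041 0.178] [ 0.499 -0.018  0.168] [ 0.498 -0.024  0.173] [0.502 0.053 0.14 ] [ 0.496 -0.022  0.173] [0.499 0.055 0.144] [ 0.494 -0.018  0.169] [ 0.494 -0.024  0.172] [ 0.496 -0.015  0.131] [ 0.492 -0.02   0.168] [0.495 0.057 0.143] [0.495 0.051 0.143] [0.495 0.045 0.135] [ 0.492 -0.019  0.149] [0.492 0.057 0.147] [0.493 0.051 0.141] [0.493 0.045 0.136] [0.493 0.038 0.135] [0.493 0.031 0.133] [0.493 0.025 0.13 ] [0.491 0.036 0.135] [0.491 0.029 0.134] [0.491 0.021 0.13 ]
```

>>> move_arm:
  increments:
    - [[1,0.3,-0.28,0,0,0,0],[1,0.6,-0.57,0,0,0,0],[1,0.8,-0.76,0,0,0,0],[1,1.0,-0.95,0,0,0,0]]

```text
time: 0.48
tool_pos: [0.2178, -0.4106, 0.4043]
ee_rot: [-3.141, -0.0, 0.269]
wrist_force: [0.4, -0.2, 0.2]
width: 0.0939
```

>>> move_arm:
  increments:
    - [[1,0.3,-0.28,0,0,0,0],[1,0.6,-0.57,0,0,0,0],[1,0.8,-0.76,0,0,0,0],[1,1.0,-0.95,0,0,0,0]]

```text
time: 0.82
tool_pos: [0.2889, -0.2921, 0.4045]
ee_rot: [-3.142, -0.0, 0.27]
wrist_force: [0.6, 0.7, 0.5]
width: 0.0939
```

>>> move_arm:
  increments:
    - [[1,0.3,-0.28,0,0,0,0],[1,0.6,-0.57,0,0,0,0],[1,0.8,-0.76,0,0,0,0],[1,1.0,-0.95,0,0,0,0]]

```text
time: 1.15
tool_pos: [0.36, -0.1739, 0.4045]
ee_rot: [3.142, -0.0, 0.27]
wrist_force: [0.4, -0.2, 0.2]
width: 0.0938
```

>>> move_arm:
  increments:
    - [[1,0.3,-0.28,0,0,0,0],[1,0.6,-0.57,0,0,0,0],[1,0.8,-0.76,0,0,0,0],[1,1.0,-0.95,0,0,0,0]]

```text
time: 1.48
tool_pos: [0.4313, -0.0556, 0.4044]
ee_rot: [-3.141, 0.0, 0.27]
wrist_force: [0.2, -1.3, -0.5]
width: 0.0938
```

>>> move_arm:
  increments:
    - [[1,0.25,-0.1,0,0,0,-0.079],[1,0.5,-0.2,0,0,0,-0.158],[1,0.86,-0.33,0,0,0,-0.237],[1,0.86,-0.33,0,0,0,-0.316],[1,0.86,-0.33,0,0,0,-0.395],[1,0.86,-0.33,0,0,0,-0.474],[1,0.86,-0.33,0,0,0,-0.553],[1,0.86,-0.33,0,0,0,-0.632]]

```text
time: 2.15
tool_pos: [0.505, -0.0028, 0.4041]
ee_rot: [-3.141, 0.0, 1.268]
wrist_force: [0.4, -0.3, -0.1]
width: 0.0938
```

>>> move_arm:
  increments:
    - [[1,0,0,0,0,0,-0.079],[1,0,0,0,0,0,-0.164],[1,0,0,0,0,0,-0.164],[1,0,0,0,0,0,-0.164]]

```text
time: 2.48
tool_pos: [0.5049, -0.003, 0.4043]
ee_rot: [-3.141, 0.0, 1.516]
wrist_force: [-0.2, -0.3, -0.0]
width: 0.0939
```

```bash
python3 - <<'E'
from h import *
p,im,d=shot('wrist'); cv2.imwrite('pics/w1.png',im[...,::-1]); np.savez('pics/w1.npz',im=im,d=d,**p)
print(robot.get_obs()['joint_positions'])
E
```

```text
[-1.18240250e-01 -1.33644108e-02  1.47517378e+00 -1.03417755e-04
  1.68026672e+00 -6.37988360e-02]
```

View pics/w1.png

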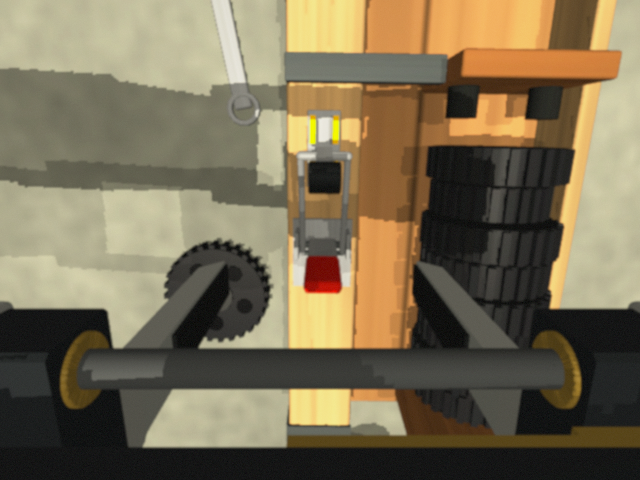

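```bash
python3 - <<'E'
from h import *
f=np.load('pics/w1.npz'); im,d=f['im'],f['d']; p={k:f[k] for k in('mtx','R','t')}
crop(im,270,40,390,310,'pics/w1c.png',2.2)
crop(im,280,90,370,200,'pics/w1d.png',5)
v,u=np.mgrid[0:310,200:480]; dd=d[0:310,200:480]
c=np.linalg.inv(p['mtx'])@np.stack([u.ravel(),v.ravel(),np.ones(u.size)])*dd.ravel()
X=(p['R'].T@(c-p['t'][:,None])).T.reshape(310,280,3)
for r in (20,40,90,150,200,280,300):
    row=X[r]; k=np.where((abs(row[:,2]-.075)<.004)&(row[:,0]>.44)&(row[:,0]<.56))[0]
    print(r,k[[0,-1]]+200,row[k[0]].round(4),row[k[-1]].round(4), np.median(row[k,2]))
for uv in [(310,166),(324,166),(338,166),(324,163),(324,170),(324,180),(306,262),(340,262),(322,262),(322,275),(300,157),(348,157),(324,157),(324,154),(325,116),(317,116),(333,116),(317,140),(333,140),(317,130),(325,80),(304,200),(345,200)]:
    print(uv,X[uv[1],uv[0]-200].round(4))
E
```

```text
20 [286 365] [0.4879 0.1533 0.0733] [0.5474 0.1501 0.0731] 0.07554081061939008
40 [286 364] [0.4868 0.1395 0.0737] [0.5461 0.136  0.0747] 0.07563662582293773
90 [287 362] [0.4849 0.1036 0.0742] [0.5435 0.1002 0.0761] 0.07578437413438494
150 [287 360] [0.4813 0.0576 0.0724] [0.5408 0.0544 0.074 ] 0.07595670084332544
200 [288 358] [0.4792 0.0166 0.0746] [0.538  0.0133 0.0743] 0.07584165524229913
280 [288 355] [ 0.4735 -0.0558  0.0727] [ 0.5333 -0.059   0.0728] 0.07542565664847024
300 [289 354] [ 0.4733 -0.074   0.0751] [ 0.5318 -0.0781  0.0732] 0.07603458728612905
(310, 166) [0.5028 0.052  0.1821]
(324, 166) [0.5103 0.0516 0.182 ]
(338, 166) [0.5178 0.0512 0.1822]
(324, 163) [0.5104 0.0531 0.1802]
(324, 170) [0.5102 0.0496 0.1833]
(324, 180) [0.5099 0.0445 0.1851]
(306, 262) [ 0.4946 -0.0173  0.1379]
(340, 262) [ 0.5204 -0.039   0.0796]
(322, 262) [ 0.5058 -0.0167  0.1415]
(322, 275) [0.5093 0.0676 0.3853]
(300, 157) [0.4956 0.0551 0.1441]
(348, 157) [0.526  0.0535 0.1445]
(324, 157) [0.5107 0.0549 0.1558]
(324, 154) [0.5108 0.0566 0.1534]
(325, 116) [0.5136 0.0821 0.0818]
(317, 116) [0.5074 0.0825 0.0805]
(333, 116) [0.5194 0.0812 0.094 ]
(317, 140) [0.5063 0.0643 0.0799]
(333, 140) [0.5186 0.0638 0.0933]
(317, 130) [0.5068 0.0719 0.0805]
(325, 80) [0.5148 0.1074 0.0881]
(304, 200) [0.4956 0.0251 0.1304]
(345, 200) [0.5238 0.0238 0.1317]
```

View pics/w1c.png

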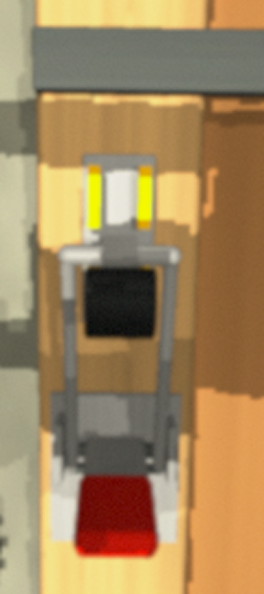

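View pics/w1d.png

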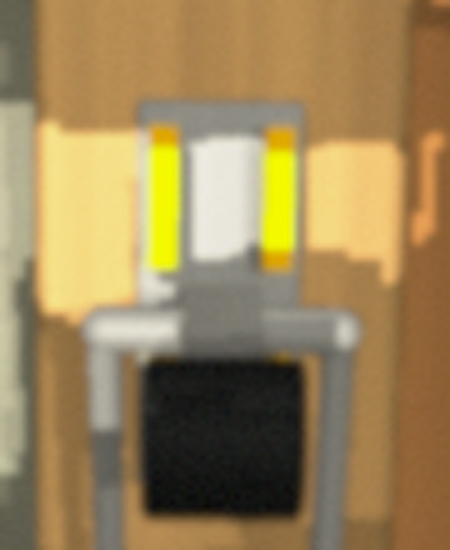

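```bash
python3 - <<'E'
from h import *
f=np.load('pics/w1.npz'); im,d=f['im'],f['d']; p={k:f[k] for k in('mtx','R','t')}
O=np.array([.5061,-.0195]); ey=np.array([.0649,.9979]); ex=np.array([.9979,-.0649])
for col in (313,315,335,337):
    print(col)
    for r in range(110,152): 
        X=wz(p,(col,r),.093)[:2]-O
        dX=w(p,d,(col,r))
        print(r,im[r,col],'y@93 %.4f'%(X@ey), 'depth y %.4f z %.4f'%((dX[:2]-O)@ey,dX[2]))
E
```

```text
313
110 [145 132 111] y@93 0.1055 depth y 0.1062 z 0.0812
111 [140 136 125] y@93 0.1048 depth y 0.1055 z 0.0815
112 [140 138 130] y@93 0.1041 depth y 0.1048 z 0.0804
113 [146 141 127] y@93 0.1033 depth y 0.1041 z 0.0803
114 [167 148 109] y@93 0.1026 depth y 0.1032 z 0.0814
115 [197 157  70] y@93 0.1019 depth y 0.1019 z 0.0937
116 [218 165   4] y@93 0.1012 depth y 0.1012 z 0.0938
117 [223 170   0] y@93 0.1005 depth y 0.1004 z 0.0943
118 [226 184   0] y@93 0.0998 depth y 0.0997 z 0.0943
119 [234 224   0] y@93 0.0990 depth y 0.0990 z 0.0942
120 [242 245   0] y@93 0.0983 depth y 0.0983 z 0.0939
121 [243 249   0] y@93 0.0976 depth y 0.0976 z 0.0932
122 [245 249   0] y@93 0.0969 depth y 0.0968 z 0.0942
123 [244 249   0] y@93 0.0962 depth y 0.0961 z 0.0950
124 [244 249   0] y@93 0.0954 depth y 0.0954 z 0.0928
125 [244 248   0] y@93 0.0947 depth y 0.0947 z 0.0931
126 [244 249   0] y@93 0.0940 depth y 0.0940 z 0.0934
127 [244 248   0] y@93 0.0933 depth y 0.0933 z 0.0930
128 [244 248   0] y@93 0.0925 depth y 0.0925 z 0.0947
129 [244 249   0] y@93 0.0918 depth y 0.0918 z 0.0933
130 [244 249   0
[... 7287 characters left out ...]
39 [233 231   0] y@93 0.0847 depth y 0.0847 z 0.0935
140 [223 191  24] y@93 0.0839 depth y 0.0839 z 0.0934
141 [213 164  33] y@93 0.0832 depth y 0.0832 z 0.0948
142 [210 163  46] y@93 0.0824 depth y 0.0825 z 0.0937
143 [195 157  68] y@93 0.0817 depth y 0.0817 z 0.0942
144 [174 151 101] y@93 0.0810 depth y 0.0810 z 0.0947
145 [149 141 122] y@93 0.0802 depth y 0.0799 z 0.0806
146 [141 139 129] y@93 0.0795 depth y 0.0792 z 0.0817
147 [141 138 129] y@93 0.0787 depth y 0.0784 z 0.0814
148 [139 137 129] y@93 0.0780 depth y 0.0776 z 0.0812
149 [139 137 127] y@93 0.0772 depth y 0.0768 z 0.0802
150 [134 132 124] y@93 0.0765 depth y 0.0760 z 0.0805
151 [137 134 125] y@93 0.0757 depth y 0.0753 z 0.0817
```

>>> move_arm:
  increments:
    - [[1,0.25,0.03,0,0,0,0.006],[1,0.47,0.03,0,0,0,0.006],[1,0.47,0.03,0.2,0,0,0.006],[1,0.47,0.03,0.39,0,0,0.006],[1,0.47,0.03,0.39,0,0,0.006],[1,0.47,0.03,0.39,0,0,0.006]]

```text
time: 3.03
tool_pos: [0.5101, 0.0438, 0.3646]
ee_rot: [-3.139, 0.0, 1.508]
wrist_force: [0.1, 0.0, 0.0]
width: 0.0938
```

```bash
python3 - <<'E'
from h import *
p,im,d=shot('wrist'); crop(im,150,0,500,400,'pics/w2.png',1.5)
p,im,d=shot('side'); crop(im,250,170,400,280,'pics/s2.png',5)
E
```

```text
(no output)
```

View pics/w2.png

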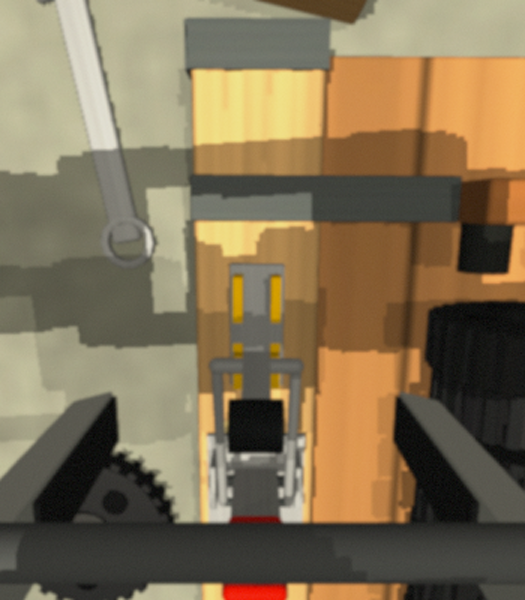

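View pics/s2.png

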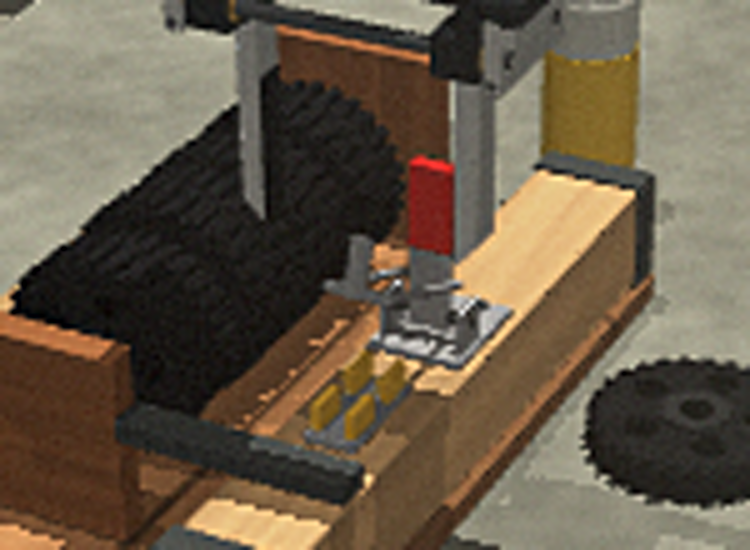

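```bash
python3 - <<'E'
from h import *
p=robot.camera_params('wrist')
im=cv2.imread('pics/w2.png')
O=np.array([.5061,-.0195]); ey=np.array([.0649,.9979])
for col in (237,275):
  for r in list(range(270,282,2))+list(range(312,360,2)): print(col,r,im[r,col,::-1],round((wz(p,(150+(col+.5)/1.5-.5,(r+.5)/1.5-.5),.093)[:2]-O)@ey,4))
E
```

```text
237 270 [131 129 119] 0.1047
237 272 [128 120 105] 0.1038
237 274 [123 101  60] 0.1029
237 276 [147 109   5] 0.102
237 278 [195 145   0] 0.1011
237 280 [211 157   0] 0.1002
237 312 [206 155   0] 0.0854
237 314 [201 150   0] 0.0844
237 316 [183 137   0] 0.0835
237 318 [170 127   0] 0.0826
237 320 [160 122   3] 0.0816
237 322 [148 116  46] 0.0807
237 324 [115 103  80] 0.0797
237 326 [99 97 92] 0.0788
237 328 [98 96 90] 0.0778
237 330 [97 96 89] 0.0769
237 332 [98 98 92] 0.0759
237 334 [99 98 89] 0.075
237 336 [99 99 92] 0.074
237 338 [97 95 89] 0.073
237 340 [100  98  90] 0.0721
237 342 [121 106  76] 0.0711
237 344 [160 122  31] 0.0701
237 346 [171 129   0] 0.0692
237 348 [172 128   0] 0.0682
237 350 [162 121   0] 0.0672
237 352 [134  99   0] 0.0663
237 354 [120  90   0] 0.0653
237 356 [130 100  24] 0.0643
237 358 [115  94  60] 0.0633
275 270 [132 133 122] 0.1048
275 272 [127 122 112] 0.1039
275 274 [121 102  73] 0.103
275 276 [146 109   6] 0.1021
275 278 [193 144   0] 0.1012
275 280 [211 156   0] 0.1002
275 312 [205 152   0] 0.0854
275 314 [205 153   0] 0.0845
275 316 [206 155   0] 0.0835
275 318 [195 145   0] 0.0826
275 320 [168 127   3] 0.0817
275 322 [148 115  44] 0.0807
275 324 [117 105  82] 0.0798
275 326 [100  99  93] 0.0788
275 328 [102 101  93] 0.0779
275 330 [100  99  93] 0.0769
275 332 [100  98  92] 0.076
275 334 [101  99  92] 0.075
275 336 [101 101  94] 0.074
275 338 [102 100  93] 0.0731
275 340 [100  99  90] 0.0721
275 342 [124 108  79] 0.0712
275 344 [157 120  27] 0.0702
275 346 [171 129   0] 0.0692
275 348 [172 128   0] 0.0683
275 350 [167 124   0] 0.0673
275 352 [140 104   0] 0.0663
275 354 [121  90   0] 0.0653
275 356 [130  97  18] 0.0644
275 358 [114  94  59] 0.0634
```

>>> move_arm:
  increments:
    - [[0.1,0,0,0,0,0,0],[0.1,0,0,0,0,0,0],[0.1,0,0,0,0,0,0],[0.1,0,0,0,0,0,0],[0.1,0,0,0,0,0,0],[0.1,0,0,0,0,0,0],[0.1,0,0,0,0,0,0],[0.1,0,0,0,0,0,0]]

```text
time: 3.8
tool_pos: [0.5103, 0.0438, 0.3656]
ee_rot: [-3.142, 0.0, 1.51]
wrist_force: [0.0, 0.2, 0.6]
width: 0.0436
```

>>> move_arm:
  increments:
    - [[0.1,0,0,0,0,0,0],[0.1,0,0,0,0,0,0],[0.1,0,0,0,0,0,0],[0.1,0,0,0,0,0,0],[0.1,0,0,0,0,0,0],[0.1,0,0,0,0,0,0],[0.1,0,0,0,0,0,0]]

```text
time: 4.38
tool_pos: [0.5101, 0.0439, 0.3655]
ee_rot: [-3.14, -0.0, 1.51]
wrist_force: [-2.6, 1.4, 1.0]
width: 0.018
```

```bash
python3 - <<'E'
from h import *
o=robot.get_obs(); print(o['wrist_force'],o['wrist_torque'],o['width'],o['tool_pos'])
p,im,d=shot('wrist'); crop(im,150,0,500,400,'pics/w3.png',1.5)
# plan: knob positions for sequence of bar positions
from scipy.optimize import fsolve
def K(th,ph):
    P=np.array([-18*np.sin(th),93+18*np.cos(th)])
    c,s=np.cos(ph),np.sin(ph)
    return P+80*np.array([c,s]), P+np.array([83.5*c-36*s,83.5*s+36*c])
for b in [(72,141),(75.7,120),(83,120),(83,105),(83,98),(83,96),(80,96),(78,96),(76,96),(76,90),(75.7,83),(75.7,86)]:
    s=fsolve(lambda q:K(*q)[0]-b,[0,-.1]); print(b,s.round(3),K(*s)[1].round(1))
print(K(-.57,0.0))
E
```

```text
[-2.64909491  1.449686    1.045097  ] [ 0.11897077  0.36075392 -0.04922733] 0.0179517940347668 [0.51006121 0.04388317 0.36553417]
(72, 141) [0.118 0.386] [ 61.7 175.7]
(75.7, 120) [0.21  0.118] [ 74.9 156.2]
(83, 120) [-0.198  0.117] [ 82.3 156.2]
(83, 105) [-0.179 -0.071] [ 89.1 140.7]
(83, 98) [-0.224 -0.158] [ 92.1 133. ]
(83, 96) [-0.242 -0.182] [ 93.  130.8]
(80, 96) [-0.078 -0.188] [ 90.2 130.7]
(78, 96) [ 0.032 -0.188] [ 88.2 130.7]
(76, 96) [ 0.146 -0.186] [ 86.1 130.7]
(76, 90) [ 0.067 -0.265] [ 88.8 123.8]
(75.7, 83) [-0.042 -0.357] [ 91.6 115.5]
(75.7, 86) [ 0.016 -0.318] [ 90.3 119.1]
(array([ 89.71337688, 108.15421755]), array([ 93.21337688, 144.15421755]))
```

View pics/w3.png

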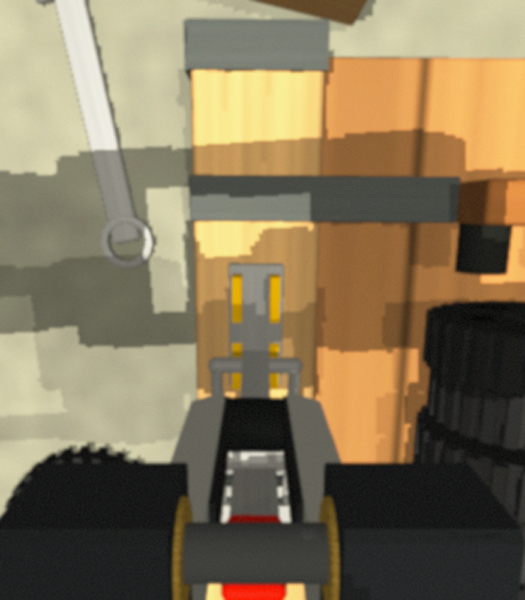

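>>> move_arm:
  increments:
    - [[0.1,0.06,0,0.07,0,0,0],[0.1,0.12,0,0.13,0,0,0],[0.1,0.19,0,0.2,0,0,0],[0.1,0.21,0,0.25,0,0,0],[0.1,0.235,0,0.3,0,0,0],[0.1,0.256,0,0.356,0,0,0],[0.1,0.256,0,0.356,0,0,0]]

```text
time: 5.02
tool_pos: [0.5118, 0.07, 0.3287]
ee_rot: [-3.14, -0.001, 1.51]
wrist_force: [-3.2, 1.3, 1.5]
width: 0.0179
```

>>> move_arm:
  increments:
    - [[0.1,0.015,0,0.03,0,0,0],[0.1,0.03,0,0.067,0,0,0],[0.1,0.03,0,0.067,0,0,0]]

```text
time: 5.27
tool_pos: [0.512, 0.0725, 0.3226]
ee_rot: [-3.141, -0.0, 1.51]
wrist_force: [-3.4, 1.1, 1.1]
width: 0.0178
```

```bash
python3 - <<'E'
from h import *
o=robot.get_obs(); print(o['wrist_force'],o['wrist_torque'],o['width'],o['tool_pos'])
p,im,d=shot('side'); crop(im,250,170,400,280,'pics/s4.png',5)
p,im,d=shot('wrist'); crop(im,200,100,440,360,'pics/w4.png',2.3)
E
```

```text
[-3.4193851   1.09807792  1.06985106] [-0.10407413  0.67295401 -0.14368148] 0.017821325109246177 [0.51195674 0.07246868 0.32263033]
```

View pics/s4.png

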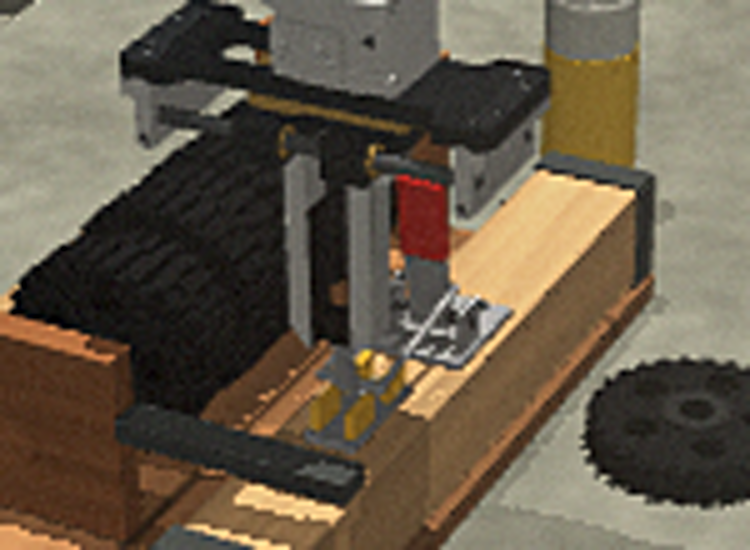

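View pics/w4.png

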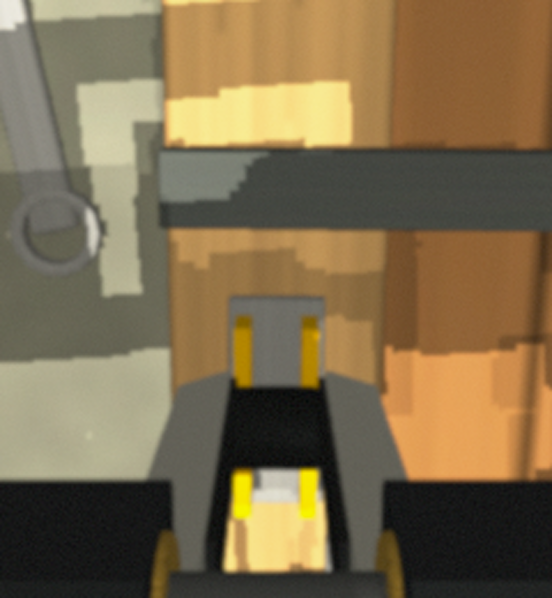

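>>> move_arm:
  increments:
    - [[0.1,0.004,0,0.01,0,0,0],[0.1,0.004,0,0.01,0,0,0]]

```text
time: 5.53
tool_pos: [0.512, 0.0726, 0.3223]
ee_rot: [-3.141, 0.0, 1.51]
wrist_force: [-5.3, 0.9, 2.2]
width: 0.0178
```

>>> move_arm:
  increments:
    - [[0.1,0.004,0,0.01,0,0,0],[0.1,0.004,0,0.01,0,0,0]]

```text
time: 5.7
tool_pos: [0.512, 0.073, 0.3214]
ee_rot: [-3.141, 0.0, 1.51]
wrist_force: [-5.3, 0.0, 1.9]
width: 0.0176
```

>>> move_arm:
  increments:
    - [[0.1,0.002,0,0.005,0,0,0],[0.1,0.002,0,0.005,0,0,0]]

```text
time: 5.87
tool_pos: [0.512, 0.0732, 0.321]
ee_rot: [-3.141, 0.0, 1.51]
wrist_force: [-5.1, 0.6, 2.4]
width: 0.018
```

>>> move_arm:
  increments:
    - [[0.1,0.003,0,0.007,0,0,0],[0.1,0.003,0,0.007,0,0,0]]

```text
time: 6.03
tool_pos: [0.512, 0.0735, 0.3203]
ee_rot: [-3.141, 0.0, 1.51]
wrist_force: [-5.5, 1.9, 2.4]
width: 0.0177
```

>>> move_arm:
  increments:
    - [[0.1,0.003,0,0.007,0,0,0],[0.1,0.003,0,0.007,0,0,0]]

```text
time: 6.2
tool_pos: [0.5121, 0.0737, 0.3201]
ee_rot: [-3.142, 0.001, 1.51]
wrist_force: [-6.2, 0.1, 4.0]
width: 0.0179
```

>>> move_arm:
  increments:
    - [[0.1,-0.01,-0.004,0,0,0,0],[0.1,-0.02,-0.006,0,0,0,0],[0.1,-0.02,-0.006,0,0,0,0]]

```text
time: 6.45
tool_pos: [0.5116, 0.0727, 0.3204]
ee_rot: [3.14, -0.003, 1.51]
wrist_force: [-4.9, 4.5, 4.2]
width: 0.0178
```

>>> move_arm:
  increments:
    - [[0.1,-0.01,0,0,0,0,0],[0.1,-0.02,0,0,0,0,0],[0.1,-0.02,0,0,0,0,0]]

```text
time: 6.7
tool_pos: [0.5115, 0.0709, 0.3204]
ee_rot: [3.14, -0.004, 1.51]
wrist_force: [-4.6, 4.6, 4.1]
width: 0.0178
```

>>> move_arm:
  increments:
    - [[0.1,-0.01,0,0,0,0,0],[0.1,-0.01,0,0,0,0,0]]

```text
time: 6.87
tool_pos: [0.5114, 0.0698, 0.3203]
ee_rot: [3.14, -0.003, 1.51]
wrist_force: [-4.2, 5.1, 3.4]
width: 0.0177
```

>>> move_arm:
  increments:
    - [[0.1,-0.01,0,0,0,0,0],[0.1,-0.01,0,0,0,0,0]]

```text
time: 7.03
tool_pos: [0.5113, 0.0687, 0.3203]
ee_rot: [3.14, -0.003, 1.51]
wrist_force: [-4.5, 4.0, 4.5]
width: 0.0178
```

>>> move_arm:
  increments:
    - [[0.1,-0.01,0,0,0,0,0],[0.1,-0.01,0,0,0,0,0]]

```text
time: 7.2
tool_pos: [0.5113, 0.0677, 0.3202]
ee_rot: [3.14, -0.003, 1.51]
wrist_force: [-4.0, 3.8, 3.9]
width: 0.0178
```

>>> move_arm:
  increments:
    - [[0.1,-0.01,0,0,0,0,0],[0.1,-0.01,0,0,0,0,0]]

```text
time: 7.37
tool_pos: [0.5112, 0.0666, 0.3201]
ee_rot: [3.14, -0.003, 1.51]
wrist_force: [-4.2, 2.0, 3.4]
width: 0.0177
```

>>> move_arm:
  increments:
    - [[0.1,-0.007,0,0,0,0,0],[0.1,-0.007,0,0,0,0,0]]

```text
time: 7.53
tool_pos: [0.5112, 0.0659, 0.32]
ee_rot: [3.141, -0.002, 1.51]
wrist_force: [-3.6, 2.7, 3.1]
width: 0.018
```

>>> move_arm:
  increments:
    - [[0.1,0.002,0,0.01,0,0,0],[0.1,0.002,0,0.01,0,0,0]]

```text
time: 7.7
tool_pos: [0.5112, 0.066, 0.319]
ee_rot: [3.141, -0.002, 1.51]
wrist_force: [-4.5, 3.6, 3.5]
width: 0.0177
```

>>> move_arm:
  increments:
    - [[0.1,0.003,0,0.01,0,0,0],[0.1,0.003,0,0.01,0,0,0]]

```text
time: 7.87
tool_pos: [0.5112, 0.0663, 0.318]
ee_rot: [3.141, -0.002, 1.51]
wrist_force: [-5.1, 3.2, 3.7]
width: 0.0174
```

>>> move_arm:
  increments:
    - [[0.1,0.005,0,0.01,0,0,0],[0.1,0.01,0,0.02,0,0,0],[0.1,0.01,0,0.02,0,0,0]]

```text
time: 8.12
tool_pos: [0.5113, 0.0669, 0.3157]
ee_rot: [3.141, -0.0, 1.51]
wrist_force: [-4.2, 1.8, 4.2]
width: 0.0177
```

>>> move_arm:
  increments:
    - [[0.1,0.004,0,0.01,0,0,0],[0.1,0.008,0,0.02,0,0,0],[0.1,0.008,0,0.02,0,0,0]]

```text
time: 8.37
tool_pos: [0.5113, 0.0675, 0.3133]
ee_rot: [3.141, 0.0, 1.51]
wrist_force: [-5.1, 1.8, 3.0]
width: 0.0178
```

```bash
python3 - <<'E'
from h import *
o=robot.get_obs(); print(o['wrist_force'],o['wrist_torque'],o['width'],o['tool_pos'])
p,im,d=shot('side'); crop(im,250,170,400,280,'pics/s5.png',5)
E
```

```text
[-5.08950727  1.78202572  3.00940717] [-0.17272204  0.66554417 -0.10517095] 0.017798908184668134 [0.51131261 0.06747769 0.31333772]
```

View pics/s5.png

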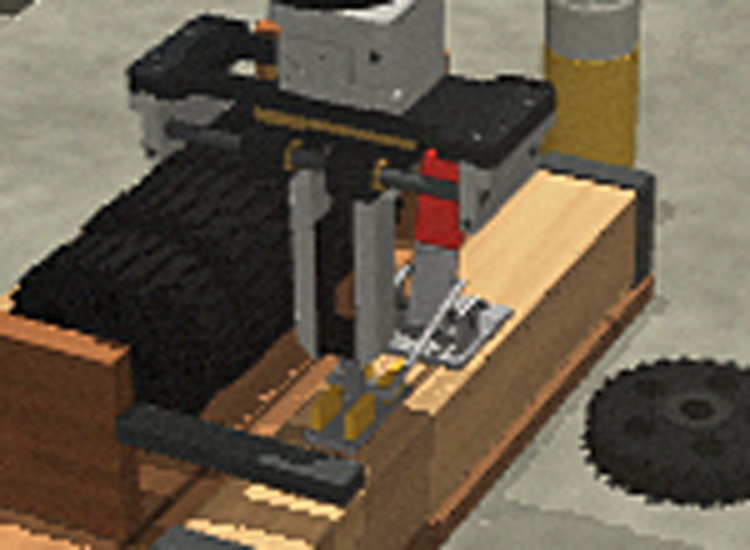

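>>> move_arm:
  increments:
    - [[0.1,0.005,0,0.01,0,0,0],[0.1,0.01,0,0.02,0,0,0],[0.1,0.01,0,0.02,0,0,0]]

```text
time: 8.67
tool_pos: [0.5114, 0.0682, 0.3112]
ee_rot: [3.141, 0.001, 1.509]
wrist_force: [-3.2, -1.3, 1.6]
width: 0.0178
```

>>> move_arm:
  increments:
    - [[0.1,0.005,0,0.01,0,0,0],[0.1,0.01,0,0.02,0,0,0],[0.1,0.01,0,0.02,0,0,0]]

```text
time: 8.92
tool_pos: [0.5114, 0.0691, 0.3091]
ee_rot: [3.141, 0.002, 1.509]
wrist_force: [-3.4, -4.6, 2.4]
width: 0.0178
```

>>> move_arm:
  increments:
    - [[0.1,0.005,0,0.01,0,0,0],[0.1,0.005,0,0.013,0,0,0],[0.1,0.005,0,0.013,0,0,0]]

```text
time: 9.17
tool_pos: [0.5114, 0.0696, 0.308]
ee_rot: [3.141, 0.001, 1.509]
wrist_force: [-3.0, -4.0, 1.9]
width: 0.0178
```

>>> move_arm:
  increments:
    - [[0.1,0.0,0,0.01,0,0,0],[0.1,0.0,0,0.015,0,0,0],[0.1,0.0,0,0.015,0,0,0]]

```text
time: 9.42
tool_pos: [0.5114, 0.07, 0.3066]
ee_rot: [3.141, 0.0, 1.51]
wrist_force: [-2.8, -3.1, 3.3]
width: 0.0176
```

>>> move_arm:
  increments:
    - [[0.1,0.003,0,0.01,0,0,0],[0.1,0.003,0,0.01,0,0,0]]

```text
time: 9.58
tool_pos: [0.5114, 0.0704, 0.3056]
ee_rot: [3.141, 0.0, 1.51]
wrist_force: [-2.8, -2.5, 1.9]
width: 0.0176
```

>>> move_arm:
  increments:
    - [[0.1,0.003,0,0.01,0,0,0],[0.1,0.003,0,0.01,0,0,0]]

```text
time: 9.75
tool_pos: [0.5115, 0.0707, 0.3049]
ee_rot: [3.141, 0.0, 1.51]
wrist_force: [-1.8, -3.4, 3.5]
width: 0.0176
```

```bash
python3 - <<'E'
from h import *
o=robot.get_obs(); print(o['wrist_force'],o['wrist_torque'],o['width'],o['tool_pos'])
p,im,d=shot('side'); crop(im,250,170,400,280,'pics/s6.png',5)
p,im,d=shot('wrist'); crop(im,200,100,440,360,'pics/w6.png',2.3)
E
```

```text
[-1.76628772 -3.42552597  3.54421058] [-0.97235153  0.52420336 -0.12846047] 0.017613200443686316 [0.51145101 0.07066168 0.30490989]
```

View pics/s6.png

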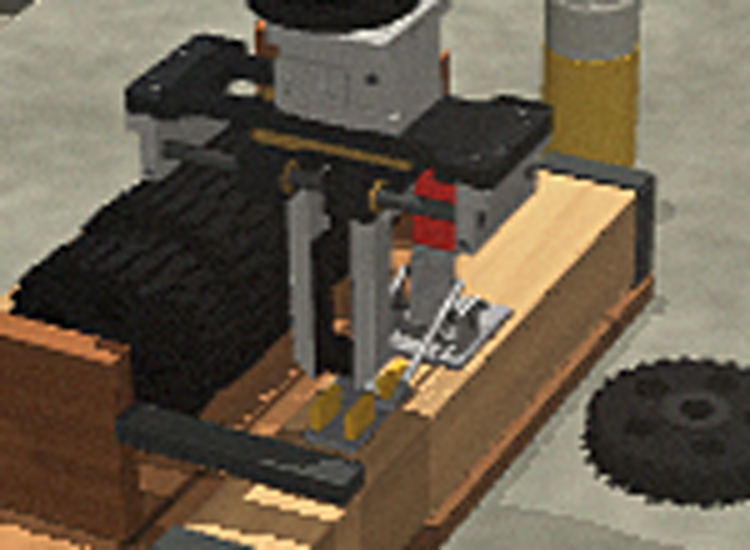

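View pics/w6.png

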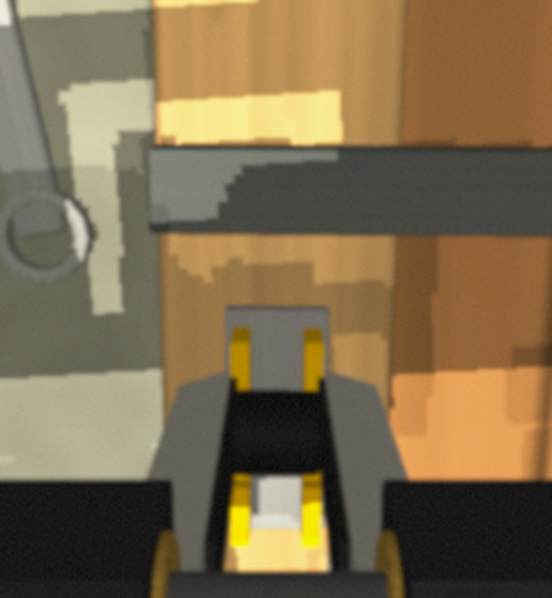

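>>> move_arm:
  increments:
    - [[0.4,0,0,0,0,0,0],[0.4,0,0,0,0,0,0],[0.4,0,0,0,0,0,0],[0.4,0,0,0,0,0,0],[0.4,0,0,-0.2,0,0,0],[0.4,0,0,-0.4,0,0,0],[0.2,0,0,-0.6,0,0,0],[0,0,0,-0.6,0,0,0]]

```text
time: 10.52
tool_pos: [0.5123, 0.071, 0.3692]
ee_rot: [3.133, -0.002, 1.51]
wrist_force: [0.4, -1.0, 1.0]
width: 0.0277
```

```bash
python3 - <<'E'
from h import *
o=robot.get_obs(); print(o['wrist_force'],o['wrist_torque'],o['width'],o['tool_pos'])
p,im,d=shot('side'); crop(im,250,170,400,280,'pics/s7.png',5)
p,im,d=shot('wrist'); crop(im,150,100,500,460,'pics/w7.png',1.6)
np.savez('pics/w7.npz',im=im,d=d,**p)
E
```

```text
[ 0.41510087 -0.98761343  0.97646929] [-0.03439433 -0.05671568 -0.01597403] 0.02772615370073916 [0.51233044 0.07098118 0.36924799]
```

View pics/s7.png

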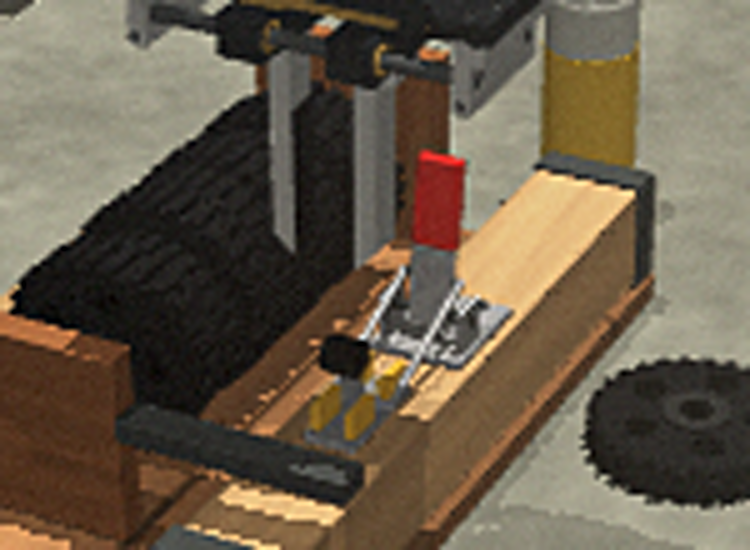

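View pics/w7.png

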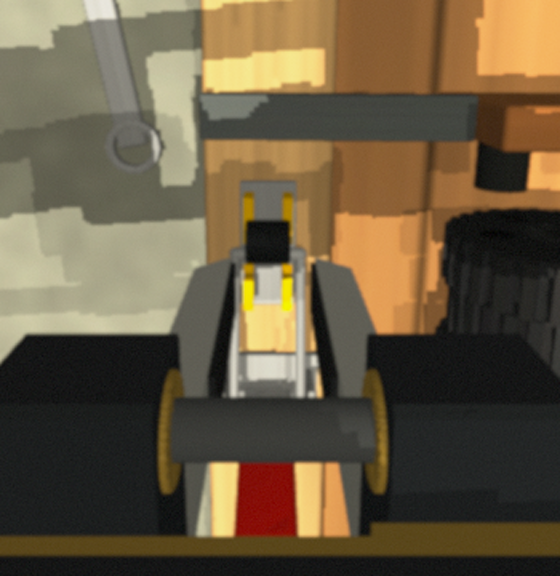

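>>> move_arm:
  increments:
    - [[0,-0.2,0,0,0,0,0],[0,-0.4,0,0,0,0,0],[0,-0.5,0,0.07,0,0,0],[0,-0.6,0,0.14,0,0,0],[0,-0.64,-0.005,0.14,0,0,0],[0,-0.64,-0.005,0.14,0,0,0]]

```text
time: 11.12
tool_pos: [0.5066, 0.0062, 0.3487]
ee_rot: [-3.138, -0.0, 1.508]
wrist_force: [-0.8, 0.5, 1.1]
width: 0.0005
```

```bash
python3 - <<'E'
from h import *
o=robot.get_obs(); print(o['wrist_force'],o['width'],o['tool_pos'])
t=o['tool_pos']; cy=((t[1]+.0195)*.998+(t[0]-.5061)*.065)*1e3; tz=(t[2]-.1992)*1e3
print('TCP cradle y',cy,'tip z',tz)
for th in np.arange(-.05,1.66,.1):
    F=np.array([0,93])+65*np.array([-np.sin(th),np.cos(th)])+4.5*np.array([np.cos(th),np.sin(th)])
    print('%.2f'%th,F.round(1),'tool dx %.3f dz %.3f'%((F[0]+8-cy)/100,-(F[1]-tz)/100))
p,im,d=shot('side'); crop(im,250,170,400,280,'pics/s8.png',5)
E
```

```text
[-0.75958386  0.47109041  1.1159114 ] 0.0004763061077034571 [0.50660891 0.0062418  0.34872877]
TCP cradle y 25.723393616415212 tip z 149.5287674011908
-0.05 [  7.7 157.7] tool dx -0.100 dz -0.082
0.05 [  1.2 158.1] tool dx -0.165 dz -0.086
0.15 [ -5.3 157.9] tool dx -0.230 dz -0.084
0.25 [-11.7 157.1] tool dx -0.294 dz -0.076
0.35 [-18.1 155.6] tool dx -0.358 dz -0.061
0.45 [-24.2 153.5] tool dx -0.419 dz -0.040
0.55 [-30.1 150.8] tool dx -0.479 dz -0.012
0.65 [-35.8 147.5] tool dx -0.535 dz 0.021
0.75 [-41.  143.6] tool dx -0.587 dz 0.059
0.85 [-45.9 139.3] tool dx -0.636 dz 0.102
0.95 [-50.3 134.5] tool dx -0.680 dz 0.151
1.05 [-54.1 129.2] tool dx -0.719 dz 0.203
1.15 [-57.5 123.7] tool dx -0.752 dz 0.259
1.25 [-60.3 117.8] tool dx -0.780 dz 0.318
1.35 [-62.4 111.6] tool dx -0.802 dz 0.379
1.45 [-64.  105.3] tool dx -0.817 dz 0.442
1.55 [-64.9  98.9] tool dx -0.826 dz 0.507
1.65 [-65.2  92.3] tool dx -0.829 dz 0.572
```

View pics/s8.png

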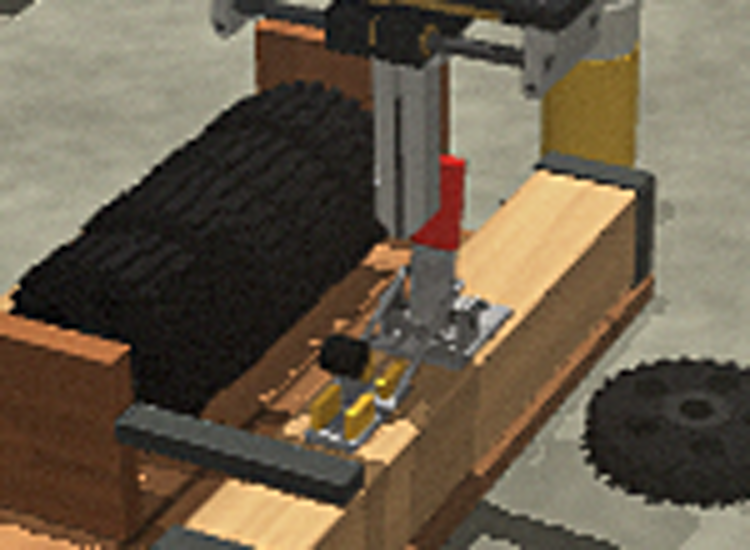

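>>> move_arm:
  increments:
    - [[0,-0.06,0.012,-0.08,0,0,0],[0,-0.1,0.012,-0.08,0,0,0],[0,-0.13,0.012,-0.085,0,0,0],[0,-0.165,0.012,-0.086,0,0,0],[0,-0.165,0.012,-0.086,0,0,0]]

```text
time: 11.58
tool_pos: [0.5072, -0.0102, 0.3596]
ee_rot: [3.141, 0.0, 1.509]
wrist_force: [-0.3, -0.1, 0.4]
width: 0.0002
```

>>> move_arm:
  increments:
    - [[0,-0.03,0,0.001,0,0,0],[0,-0.065,0,0.002,0,0,0],[0,-0.065,0,0.002,0,0,0]]

```text
time: 11.83
tool_pos: [0.5067, -0.0167, 0.3589]
ee_rot: [-3.141, 0.0, 1.509]
wrist_force: [0.2, -0.8, 0.0]
width: 0.0006
```

```bash
python3 - <<'E'
from h import *
o=robot.get_obs(); print(o['wrist_force'],o['width'],o['tool_pos'])
p,im,d=shot('side'); crop(im,250,170,400,280,'pics/s9.png',5)
E
```

```text
[ 0.22790661 -0.79619727  0.03576886] 0.0005965671725469059 [ 0.50671933 -0.01671428  0.35891177]
```

View pics/s9.png

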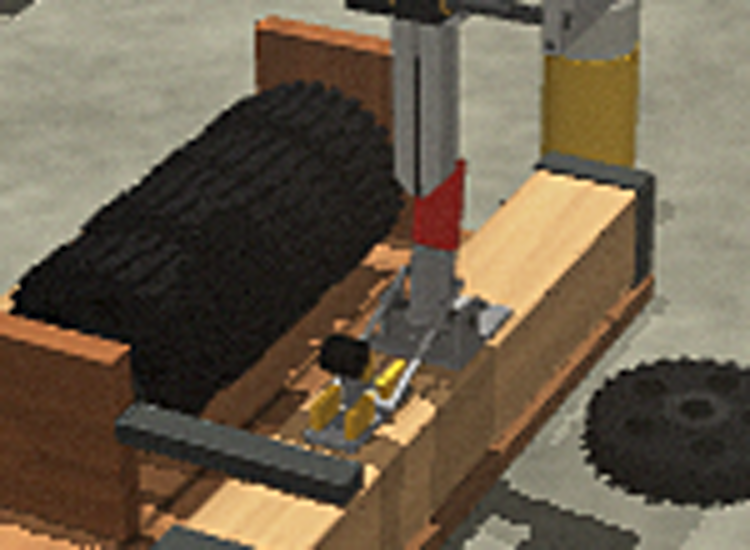

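>>> move_arm:
  increments:
    - [[0,-0.03,0,0.005,0,0,0],[0,-0.03,0,0.005,0,0,0]]

```text
time: 12.05
tool_pos: [0.5066, -0.0194, 0.3585]
ee_rot: [-3.142, -0.0, 1.51]
wrist_force: [-0.3, 0.6, 0.1]
width: 0.0004
```

>>> move_arm:
  increments:
    - [[0,-0.03,0,0.01,0,0,0],[0,-0.03,0,0.01,0,0,0]]

```text
time: 12.22
tool_pos: [0.5064, -0.0225, 0.3576]
ee_rot: [3.141, 0.0, 1.51]
wrist_force: [-0.0, 0.4, -0.0]
width: 0.0002
```

>>> move_arm:
  increments:
    - [[0,-0.03,0,0.01,0,0,0],[0,-0.03,0,0.01,0,0,0]]

```text
time: 12.38
tool_pos: [0.5062, -0.0256, 0.3565]
ee_rot: [3.141, 0.0, 1.509]
wrist_force: [0.0, 0.1, 0.8]
width: 0.0004
```

```bash
python3 - <<'E'
from h import *
p,im,d=shot('side'); crop(im,290,170,380,250,'pics/s10.png',8); np.savez('pics/s10.npz',im=im,d=d,**p)
p2,im2,d2=shot('wrist'); cv2.imwrite('pics/w10.png',im2[...,::-1])
# points: red region in side
m=(im[...,0]>100)&(im[...,1]<60)&(im[...,2]<60)
O=np.array([.5061,-.0195]); ey=np.array([.0649,.9979]); ex=np.array([.9979,-.0649])
ys,xs=np.where(m)
P=np.array([w(p,d,(x,y)) for x,y in zip(xs,ys)])
k=(P[:,0]<.6)&(P[:,2]>.1); P=P[k]
cy=(P[:,:2]-O)@ey; cx=(P[:,:2]-O)@ex
for i in range(0,len(P),4): print((cx[i]*1e3).round(1),(cy[i]*1e3).round(1),(P[i,2]*1e3).round(1),end=' | ')
# finger front tip pixels near
E
```

```text
-10.4 -19.9 167.6 | -12.9 -3.7 167.8 | -8.6 -12.8 159.9 | -6.1 -12.5 156.8 | -4.0 -11.4 154.1 | -13.1 -14.3 154.9 | -3.3 -12.7 150.7 | -14.1 -12.2 153.4 | -0.8 -7.0 150.1 | -9.7 -10.4 150.6 | 7.1 -12.2 143.1 | -5.2 -8.9 147.5 | -13.7 -13.1 147.5 | 0.0 -8.6 143.7 | -10.2 -9.5 145.7 | 1.9 -7.0 141.4 | -6.9 -10.8 141.6 | 4.1 -6.0 138.6 | -5.0 -9.2 139.2 | 7.1 -6.7 134.8 | -3.9 -6.1 137.8 | -13.7 -7.8 139.2 | -1.2 -6.1 134.4 | -12.2 -5.2 137.4 | 2.8 -3.3 132.1 | -5.8 -7.6 132.0 | 7.2 -6.8 126.6 | -5.1 -3.6 131.1 | -2.0 -4.3 127.3 | -13.0 -3.7 130.2 |
```

View pics/s10.png

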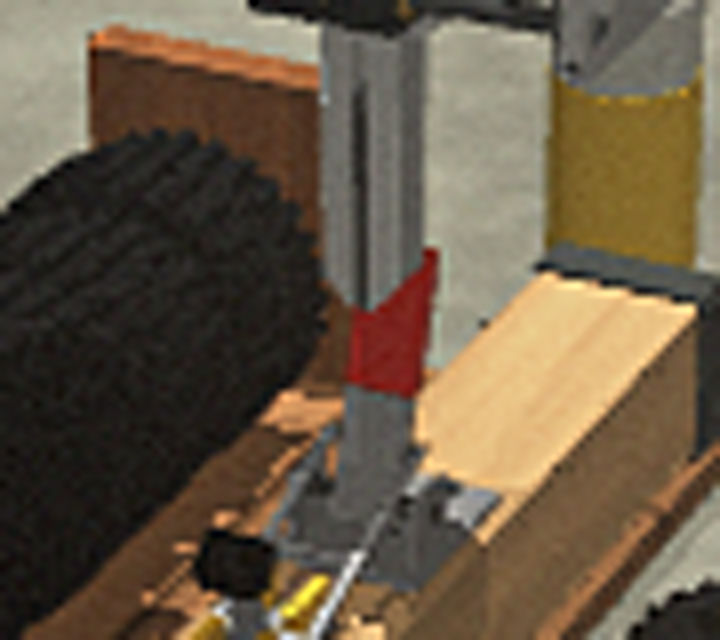

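View pics/w10.png

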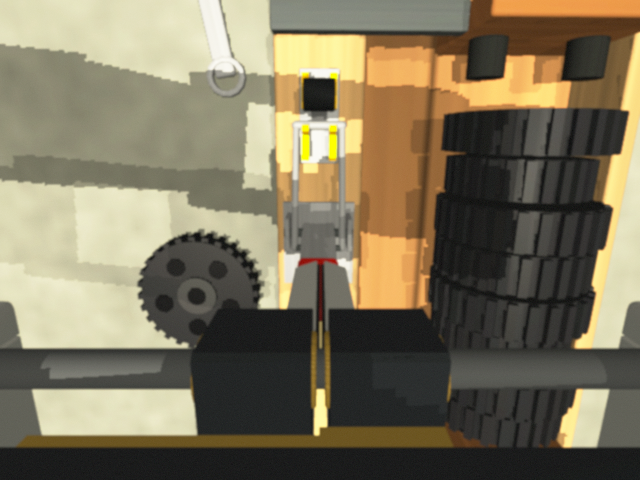

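>>> move_arm:
  increments:
    - [[0,-0.02,0,0.008,0,0,0],[0,-0.04,0,0.017,0,0,0],[0,-0.04,0,0.017,0,0,0]]

```text
time: 12.73
tool_pos: [0.506, -0.0293, 0.3551]
ee_rot: [3.141, -0.0, 1.51]
wrist_force: [-0.2, 0.4, 2.0]
width: 0.0006
```

>>> move_arm:
  increments:
    - [[0,-0.03,0,0.01,0,0,0],[0,-0.06,0,0.02,0,0,0],[0,-0.06,0,0.02,0,0,0]]

```text
time: 12.98
tool_pos: [0.5056, -0.0355, 0.3527]
ee_rot: [3.142, -0.0, 1.509]
wrist_force: [0.2, 1.7, 2.2]
width: 0.0007
```

```bash
cat > st.py <<'E'
from h import *
import sys
def st(tag):
    o=robot.get_obs(); t=o['tool_pos']
    print(o['wrist_force'].round(1),'corner y %.1f z %.1f'%(((t[1]+.0195)*.998+(t[0]-.5061)*.065)*1e3-8,(t[2]-.1992)*1e3))
    p,im,d=shot('side'); crop(im,290,170,380,250,f'pics/{tag}.png',8)
    m=(im[...,0]>90)&(im[...,1]<60)&(im[...,2]<60)
    O=np.array([.5061,-.0195]); ey=np.array([.0649,.9979]); ex=np.array([.9979,-.0649])
    ys,xs=np.where(m)
    P=np.array([w(p,d,(x,y)) for x,y in zip(xs,ys)])
    P=P[(P[:,0]<.6)&(P[:,2]>.09)]; cy=(P[:,:2]-O)@ey*1e3; z=P[:,2]*1e3
    # cheap: angle of each point about pivot
    a=np.arctan2(-cy,z-93); print(len(P),'ang median',np.median(a).round(3),'y',np.percentile(cy,[10,50,90]).round(1),'z',np.percentile(z,[10,50,90]).round(1))
st(sys.argv[1])
E
python3 st.py s11
```

```text
[0.2 1.7 2.2] corner y -24.0 z 153.5
121 ang median 0.342 y [-23.5 -16.6  -9.7] z [128.  137.9 154.5]
```

View pics/s11.png

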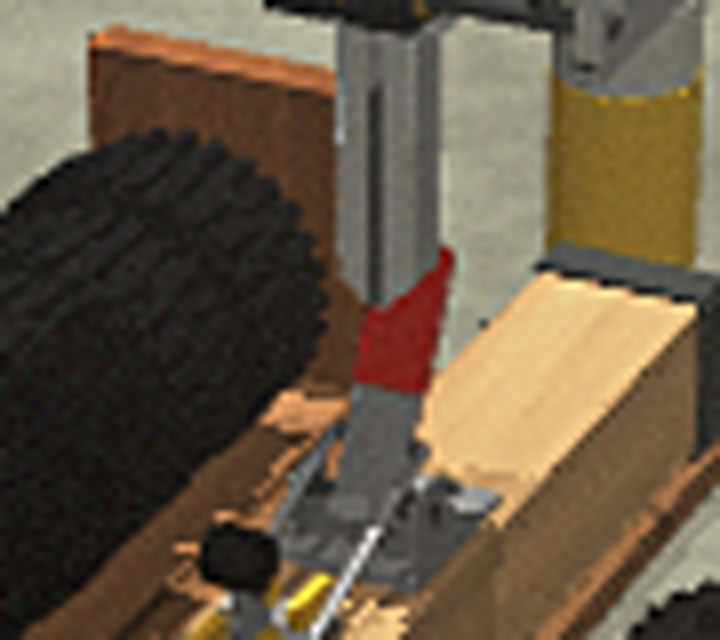

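```bash
python3 - <<'E'
from h import *
p,im,d=shot('wrist'); crop(im,260,0,400,300,'pics/w12.png',2.6)
O=np.array([.5061,-.0195]); ey=np.array([.0649,.9979]); np.savez('pics/w12.npz',im=im,d=d,**p)
for r in range(110,200,2):
  print(r,[(tuple(im[r,c]),round((wz(p,(c,r),.093)[:2]-O)@ey*1e3,1),round(w(p,d,(c,r))[2]*1e3)) for c in (306,332)])
E
```

```text
110 [((np.uint8(222), np.uint8(179), np.uint8(81)), np.float64(70.0), 87), ((np.uint8(219), np.uint8(177), np.uint8(94)), np.float64(70.0), 88)]
112 [((np.uint8(242), np.uint8(197), np.uint8(0)), np.float64(68.8), 95), ((np.uint8(242), np.uint8(195), np.uint8(0)), np.float64(68.8), 93)]
114 [((np.uint8(252), np.uint8(241), np.uint8(0)), np.float64(67.6), 94), ((np.uint8(243), np.uint8(197), np.uint8(0)), np.float64(67.7), 94)]
116 [((np.uint8(248), np.uint8(233), np.uint8(0)), np.float64(66.4), 95), ((np.uint8(226), np.uint8(173), np.uint8(0)), np.float64(66.5), 94)]
118 [((np.uint8(221), np.uint8(168), np.uint8(0)), np.float64(65.2), 93), ((np.uint8(188), np.uint8(141), np.uint8(0)), np.float64(65.3), 92)]
120 [((np.uint8(237), np.uint8(226), np.uint8(0)), np.float64(64.1), 89), ((np.uint8(242), np.uint8(231), np.uint8(0)), np.float64(64.1), 89)]
122 [((np.uint8(254), np.uint8(255), np.uint8(0)), np.float64(62.9), 94), ((np.uint8(254), np.uint8(255), np.uint8(0)), np.float64(62.9), 94)]
124 [((np.uint8(254), np.uint8(255), np.uint8(0)), np.float64(61.7), 95), ((np.uint8(254), np.uin
[... 4727 characters left out ...]
), np.uint8(146)), np.float64(20.6), 81), ((np.uint8(131), np.uint8(128), np.uint8(120)), np.float64(20.6), 80)]
192 [((np.uint8(163), np.uint8(161), np.uint8(150)), np.float64(19.3), 81), ((np.uint8(135), np.uint8(132), np.uint8(124)), np.float64(19.3), 79)]
194 [((np.uint8(164), np.uint8(161), np.uint8(150)), np.float64(18.0), 81), ((np.uint8(136), np.uint8(133), np.uint8(124)), np.float64(18.0), 81)]
196 [((np.uint8(165), np.uint8(164), np.uint8(152)), np.float64(16.7), 80), ((np.uint8(133), np.uint8(130), np.uint8(122)), np.float64(16.7), 81)]
198 [((np.uint8(162), np.uint8(159), np.uint8(149)), np.float64(15.4), 81), ((np.uint8(136), np.uint8(134), np.uint8(125)), np.float64(15.4), 80)]
```

View pics/w12.png

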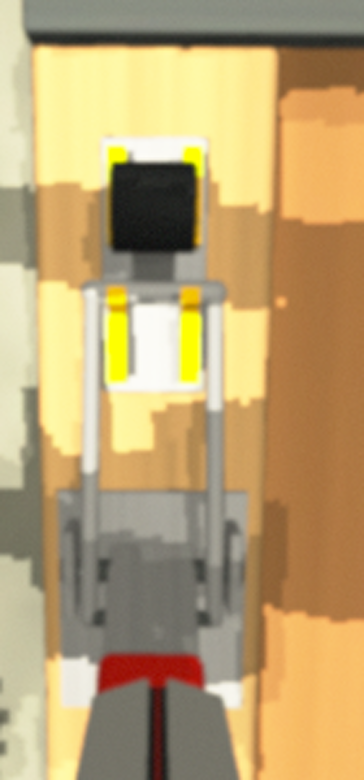

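>>> move_arm:
  increments:
    - [[0,-0.03,0,0.014,0,0,0],[0,-0.06,0,0.027,0,0,0],[0,-0.06,0,0.027,0,0,0]]

```text
time: 13.33
tool_pos: [0.5052, -0.0415, 0.3498]
ee_rot: [-3.141, -0.0, 1.509]
wrist_force: [0.3, 2.9, 1.6]
width: 0.0003
```

>>> move_arm:
  increments:
    - [[0,-0.03,0,0.016,0,0,0],[0,-0.057,0,0.033,0,0,0],[0,-0.057,0,0.033,0,0,0]]

```text
time: 13.58
tool_pos: [0.5049, -0.0472, 0.3463]
ee_rot: [-3.141, 0.0, 1.509]
wrist_force: [-0.4, 2.8, 0.3]
width: 0.0006
```

```bash
python3 st.py s13
```

```text
[-0.4  2.8  0.3] corner y -35.8 z 147.1
121 ang median 0.54 y [-36.1 -24.2 -17.2] z [123.6 134.5 147.8]
```

View pics/s13.png

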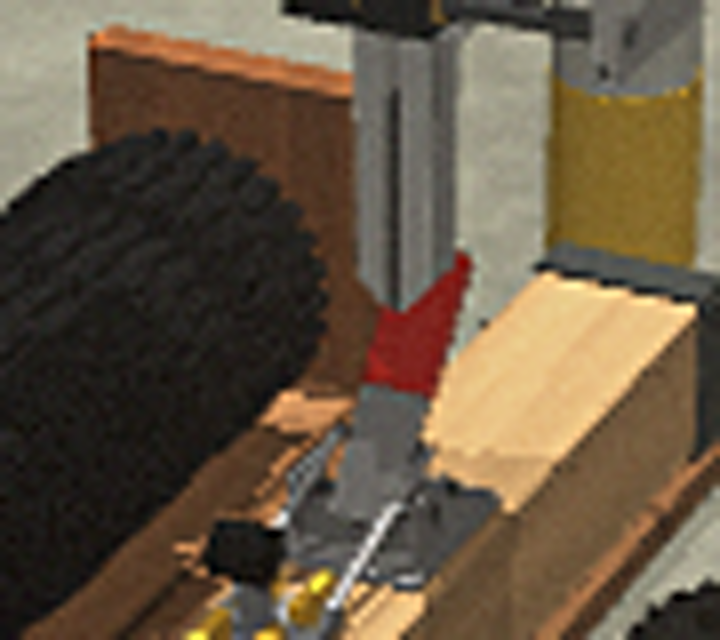

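```bash
python3 - <<'E'
from h import *
p,im,d=shot('wrist'); crop(im,260,0,400,300,'pics/w14.png',2.6)
O=np.array([.5061,-.0195]); ey=np.array([.0649,.9979]); np.savez('pics/w14.npz',im=im,d=d,**p)
for c in (304,332):
  print(c,[(r,im[r,c].tolist(),round((w(p,d,(c,r))[:2]-O)@ey*1e3,1),round(w(p,d,(c,r))[2]*1e3)) for r in range(70,150,2)])
E
```

```text
304 [(70, [23, 25, 22], np.float64(75.1), 124), (72, [17, 20, 18], np.float64(74.3), 123), (74, [18, 22, 21], np.float64(73.3), 123), (76, [23, 21, 19], np.float64(72.7), 121), (78, [81, 80, 75], np.float64(72.3), 117), (80, [131, 130, 121], np.float64(76.1), 82), (82, [136, 135, 127], np.float64(75.0), 81), (84, [135, 135, 127], np.float64(74.0), 79), (86, [136, 134, 126], np.float64(72.8), 80), (88, [133, 132, 126], np.float64(71.6), 81), (90, [138, 135, 121], np.float64(70.4), 81), (92, [219, 177, 91], np.float64(68.5), 87), (94, [244, 201, 0], np.float64(66.6), 94), (96, [244, 198, 0], np.float64(65.6), 93), (98, [230, 177, 0], np.float64(64.4), 94), (100, [164, 123, 0], np.float64(63.4), 93), (102, [186, 137, 0], np.float64(62.6), 89), (104, [246, 201, 0], np.float64(61.1), 93), (106, [249, 210, 0], np.float64(59.9), 95), (108, [249, 213, 0], np.float64(58.8), 95), (110, [252, 242, 0], np.float64(57.6), 94), (112, [254, 255, 0], np.float64(56.5), 94), (114, [254, 255, 0], np.float64(55.4), 93), (116, [254, 255, 0], np.float64(54.2), 94), (118, [254, 255, 0], np.float64(53.1), 94
[... 1765 characters left out ...]
.float64(53.2), 93), (120, [254, 255, 0], np.float64(52.0), 93), (122, [254, 255, 0], np.float64(43.0), 327), (124, [254, 255, 0], np.float64(49.7), 94), (126, [254, 255, 0], np.float64(48.5), 94), (128, [254, 255, 0], np.float64(47.4), 94), (130, [254, 255, 30], np.float64(46.2), 93), (132, [250, 250, 222], np.float64(45.2), 79), (134, [246, 245, 237], np.float64(43.9), 81), (136, [245, 223, 156], np.float64(42.7), 76), (138, [254, 245, 160], np.float64(41.4), 76), (140, [254, 246, 163], np.float64(40.2), 76), (142, [254, 246, 163], np.float64(38.9), 75), (144, [254, 246, 164], np.float64(37.6), 75), (146, [254, 246, 162], np.float64(36.3), 75), (148, [254, 245, 162], np.float64(35.0), 76)]
```

View pics/w14.png

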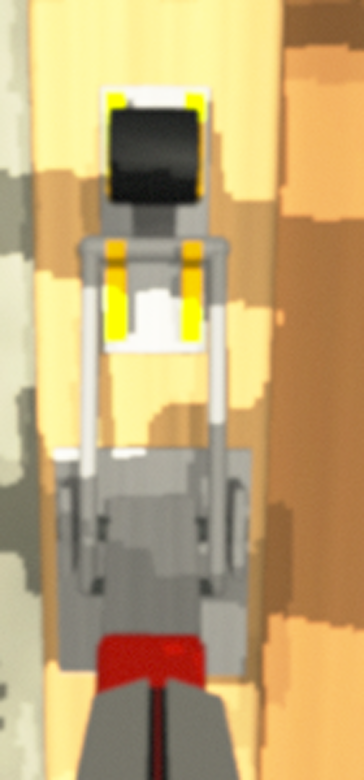

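>>> move_arm:
  increments:
    - [[0,-0.026,0,0.018,0,0,0],[0,-0.052,0,0.036,0,0,0],[0,-0.078,0,0.058,0,0,0],[0,-0.1,0,0.08,0,0,0],[0,-0.1,0,0.08,0,0,0]]

```text
time: 14.1
tool_pos: [0.5042, -0.0572, 0.3381]
ee_rot: [-3.141, 0.0, 1.509]
wrist_force: [0.0, 3.0, -0.2]
width: 0.0003
```

>>> move_arm:
  increments:
    - [[0,-0.022,0,0.023,0,0,0],[0,-0.044,0,0.047,0,0,0],[0,-0.064,0,0.073,0,0,0],[0,-0.082,0,0.1,0,0,0],[0,-0.082,0,0.1,0,0,0]]

```text
time: 14.52
tool_pos: [0.5037, -0.0656, 0.3282]
ee_rot: [-3.141, 0.001, 1.509]
wrist_force: [-0.5, 1.7, 0.8]
width: 0.0002
```

```bash
python3 st.py s15;  python3 - <<'E'
from h import *
p,im,d=shot('wrist'); crop(im,260,0,400,300,'pics/w15.png',2.6)
E
```

```text
[-0.5  1.7  0.8] corner y -54.2 z 129.0
108 ang median 0.943 y [-51.9 -37.4 -27.3] z [113.5 120.3 131.6]
```

View pics/s15.png

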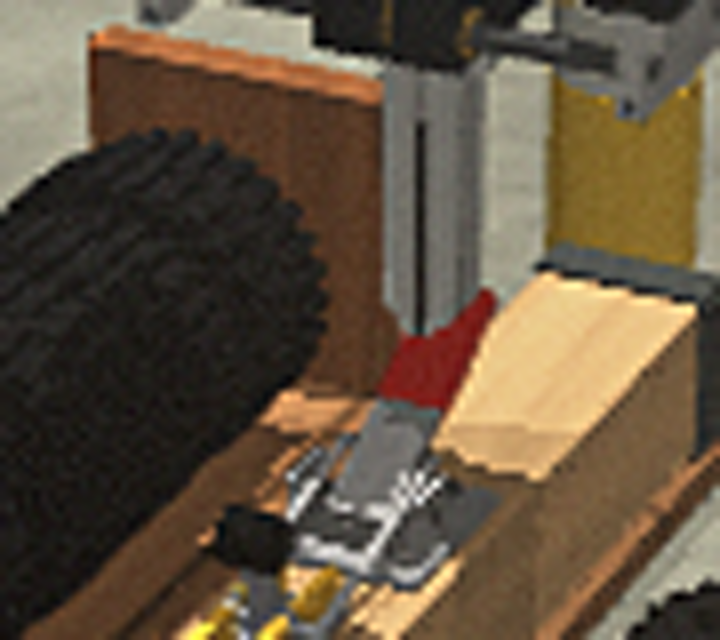

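View pics/w15.png

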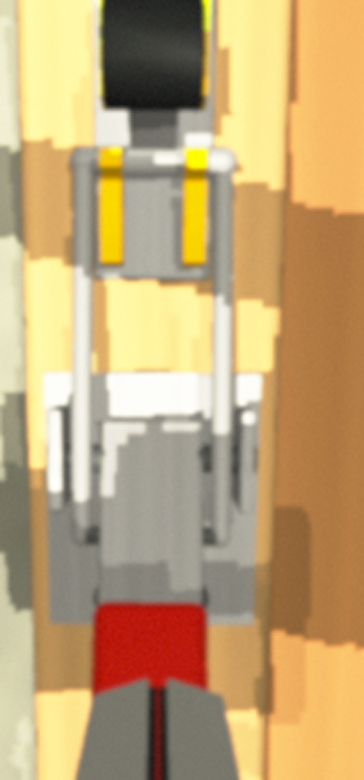

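>>> move_arm:
  increments:
    - [[0,-0.017,0,0.028,0,0,0],[0,-0.033,0,0.056,0,0,0],[0,-0.047,0,0.085,0,0,0],[0,-0.061,0,0.115,0,0,0],[0,-0.072,0,0.145,0,0,0],[0,-0.083,0,0.176,0,0,0],[0,-0.083,0,0.176,0,0,0]]

```text
time: 15.2
tool_pos: [0.5032, -0.0738, 0.3103]
ee_rot: [-3.141, 0.001, 1.509]
wrist_force: [1.1, 0.9, 1.2]
width: 0.0005
```

```bash
python3 st.py s16
```

```text
[1.1 0.9 1.2] corner y -62.4 z 111.1
83 ang median 1.251 y [-61.2 -43.7 -30.8] z [103.7 107.5 111.3]
```

View pics/s16.png

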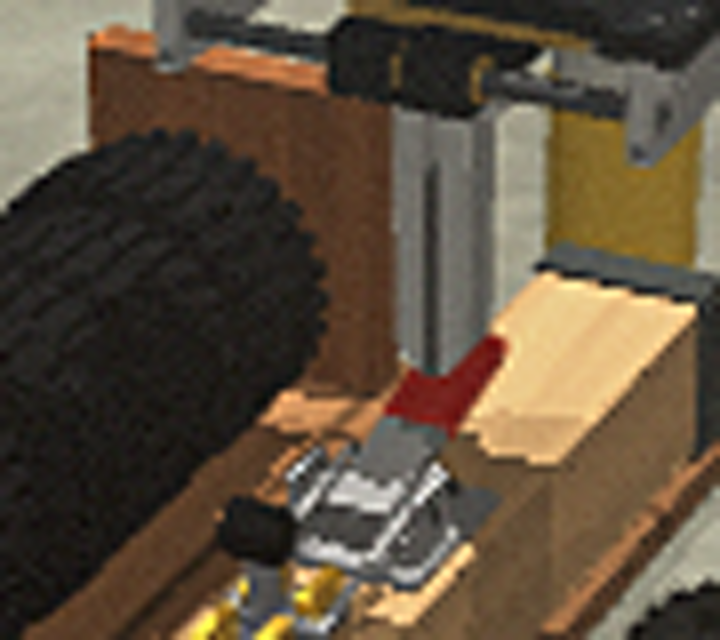

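>>> move_arm:
  increments:
    - [[0,-0.006,0,0.02,0,0,0],[0,-0.012,0,0.04,0,0,0],[0,-0.015,0,0.063,0,0,0],[0,-0.015,0,0.063,0,0,0]]

```text
time: 15.58
tool_pos: [0.5032, -0.0749, 0.3044]
ee_rot: [-3.141, 0.0, 1.51]
wrist_force: [0.3, -0.5, 0.8]
width: 0.0005
```

```bash
python3 st.py s17
```

```text
[ 0.3 -0.5  0.8] corner y -63.5 z 105.2
76 ang median 1.363 y [-64.4 -43.9 -32.1] z [ 99.9 102.6 106.1]
```

View pics/s17.png

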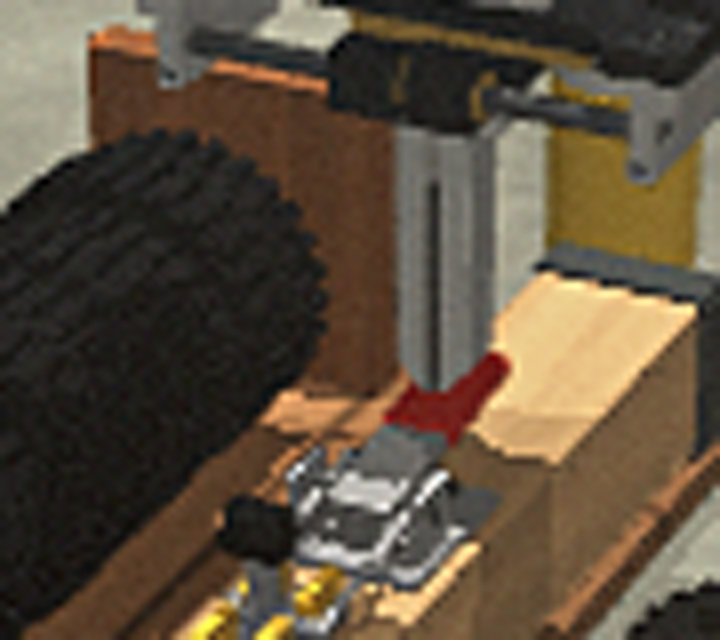

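>>> move_arm:
  increments:
    - [[0,-0.003,0,0.012,0,0,0],[0,-0.005,0,0.025,0,0,0],[0,-0.005,0,0.025,0,0,0]]

```text
time: 15.88
tool_pos: [0.5032, -0.0753, 0.3022]
ee_rot: [-3.141, -0.0, 1.51]
wrist_force: [0.3, 0.6, -0.2]
width: 0.0005
```

>>> move_arm:
  increments:
    - [[0,-0.002,0,0.01,0,0,0],[0,-0.003,0,0.02,0,0,0],[0,-0.003,0,0.02,0,0,0]]

```text
time: 16.13
tool_pos: [0.5031, -0.0756, 0.3002]
ee_rot: [-3.141, 0.0, 1.51]
wrist_force: [0.5, 0.6, 0.5]
width: 0.0005
```

```bash
python3 st.py s18
```

```text
[0.5 0.6 0.5] corner y -64.2 z 101.0
71 ang median 1.418 y [-61.9 -41.2 -31.3] z [ 97.2  99.8 103.1]
```

View pics/s18.png

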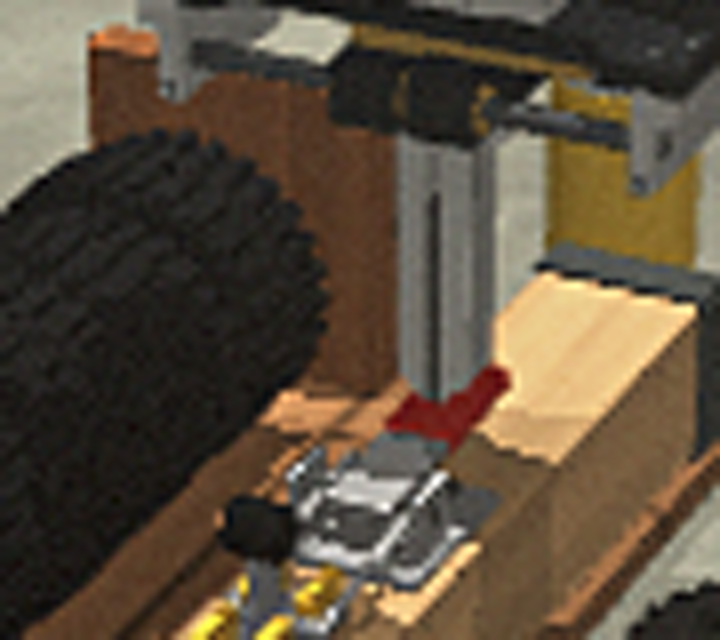

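>>> move_arm:
  increments:
    - [[0,0,0,0.01,0,0,0],[0,0,0,0.02,0,0,0],[0,0,0,0.02,0,0,0]]

```text
time: 16.43
tool_pos: [0.5031, -0.0756, 0.2982]
ee_rot: [-3.141, 0.0, 1.51]
wrist_force: [-1.0, 0.2, 0.3]
width: 0.0004
```

>>> move_arm:
  increments:
    - [[0,0,0,0.01,0,0,0],[0,0,0,0.015,0,0,0],[0,0,0,0.015,0,0,0]]

```text
time: 16.68
tool_pos: [0.5031, -0.0756, 0.2967]
ee_rot: [-3.141, -0.0, 1.51]
wrist_force: [-0.5, -0.4, 0.8]
width: 0.0006
```

```bash
python3 st.py s19
```

```text
[-0.5 -0.4  0.8] corner y -64.2 z 97.5
67 ang median 1.489 y [-64.3 -42.4 -30.8] z [94.9 96.6 99.3]
```

>>> move_arm:
  increments:
    - [[0,0,0,0.01,0,0,0],[0,0,0,0.01,0,0,0]]

```text
time: 16.9
tool_pos: [0.5031, -0.0756, 0.2958]
ee_rot: [-3.141, 0.0, 1.51]
wrist_force: [-0.8, 0.6, -0.0]
width: 0.0004
```

>>> move_arm:
  increments:
    - [[0,0,0,0.007,0,0,0],[0,0,0,0.007,0,0,0]]

```text
time: 17.07
tool_pos: [0.5031, -0.0756, 0.2951]
ee_rot: [-3.141, 0.0, 1.51]
wrist_force: [0.0, 0.4, -0.3]
width: 0.0006
```

```bash
python3 st.py s20
```

```text
[ 0.   0.4 -0.3] corner y -64.2 z 95.9
63 ang median 1.539 y [-63.9 -42.6 -30.4] z [91.6 94.3 96.7]
```

>>> move_arm:
  increments:
    - [[0,0,0,-0.2,0,0,0],[0,0,0,-0.5,0,0,0],[0,0,0,-0.8,0,0,0],[0,0,0,-1,0,0,0],[0,0,0,-1,0,0,0]]

```text
time: 17.53
tool_pos: [0.5038, -0.0758, 0.4011]
ee_rot: [3.131, 0.002, 1.51]
wrist_force: [-0.3, -0.0, 0.8]
width: 0.0002
```

```bash
python3 st.py s21;python3 - <<'E'
from h import *
p,im,d=shot('side'); crop(im,230,170,400,310,'pics/s21b.png',4.5)
p,im,d=shot('wrist'); cv2.imwrite('pics/w21.png',im[...,::-1])
p,im,d=shot('top'); cv2.imwrite('pics/t21.png',im[...,::-1])
E
```

```text
[-0.3 -0.   0.8] corner y -64.3 z 201.9
70 ang median 1.562 y [-65.7 -49.6 -33. ] z [91.7 93.4 95.6]
```

View pics/s21b.png

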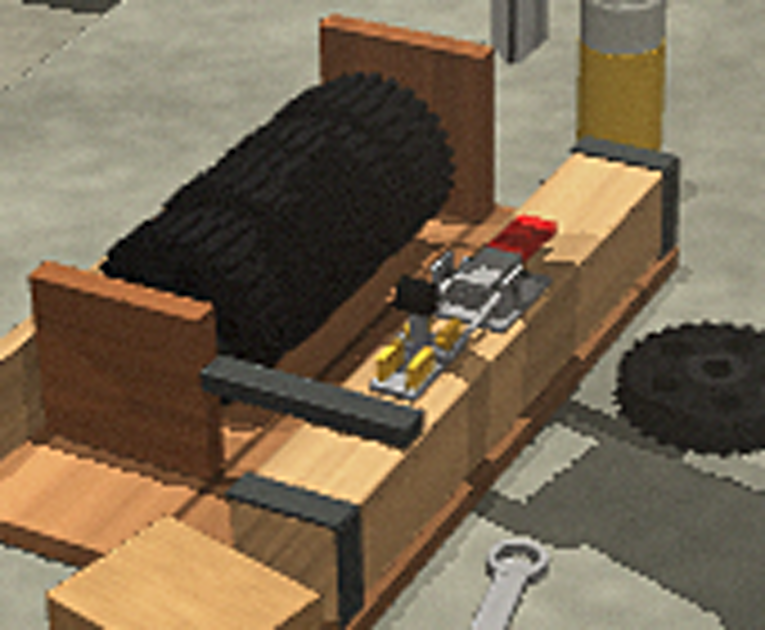

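View pics/w21.png

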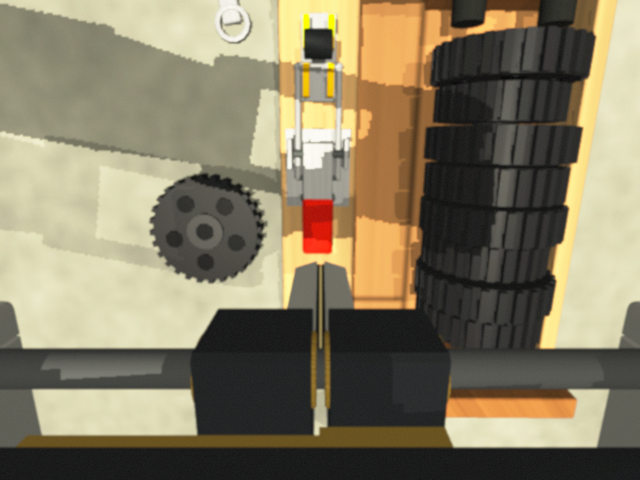

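```bash
python3 - <<'E'
from h import *
p,im,d=shot('wrist')
O=np.array([.5061,-.0195]); ey=np.array([.0649,.9979])
for c in (305,331):
  print([(r,im[r,c].tolist(),round((w(p,d,(c,r))[:2]-O)@ey*1e3,1),round(w(p,d,(c,r))[2]*1e3)) for r in list(range(56,76,2))+list(range(90,104,2))])
o=robot.get_obs();print(o['time'],o['wrist_force'])
crop(im,270,0,370,270,'pics/w22.png',2.2)
E
python3 st.py s22
```

```text
[(56, [219, 215, 200], np.float64(70.3), 82), (58, [226, 224, 212], np.float64(69.4), 80), (60, [227, 226, 213], np.float64(67.8), 82), (62, [226, 209, 150], np.float64(65.8), 85), (64, [210, 176, 93], np.float64(64.1), 87), (66, [177, 143, 65], np.float64(62.8), 87), (68, [151, 122, 55], np.float64(61.6), 87), (70, [134, 110, 58], np.float64(60.7), 84), (72, [195, 156, 72], np.float64(59.8), 81), (74, [224, 177, 65], np.float64(58.4), 81), (90, [211, 167, 72], np.float64(47.3), 81), (92, [210, 166, 74], np.float64(45.9), 81), (94, [204, 162, 70], np.float64(44.5), 82), (96, [159, 132, 84], np.float64(43.0), 82), (98, [144, 139, 127], np.float64(41.8), 81), (100, [148, 144, 132], np.float64(40.4), 80), (102, [186, 152, 102], np.float64(39.3), 76)]
[(56, [25, 27, 26], np.float64(62.3), 124), (58, [69, 67, 63], np.float64(61.4), 123), (60, [156, 153, 140], np.float64(68.1), 80), (62, [229, 221, 115], np.float64(65.6), 87), (64, [254, 250, 46], np.float64(63.4), 92), (66, [253, 248, 20], np.float64(61.6), 95), (68, [224, 195, 20], np.float64(60.3), 95), (70, [177, 134, 0], np.float64(59.4), 92), (72, [223, 169, 0], np.float64(58.5), 90), (74, [242, 198, 0], np.float64(56.4), 95), (90, [240, 191, 0], np.float64(45.8), 95), (92, [241, 193, 0], np.float64(44.6), 94), (94, [239, 190, 0], np.float64(43.4), 93), (96, [200, 151, 7], np.float64(41.8), 96), (98, [147, 137, 113], np.float64(41.7), 82), (100, [153, 151, 142], np.float64(40.5), 80), (102, [161, 132, 96], np.float64(39.3), 77)]
17.7833 [ 0.06811688 -0.36585661 -0.52878394]
[ 0.1 -0.4 -0.5] corner y -64.1 z 193.8
70 ang median 1.562 y [-67.3 -49.1 -33.2] z [91.8 93.5 96.1]
```

View pics/w22.png

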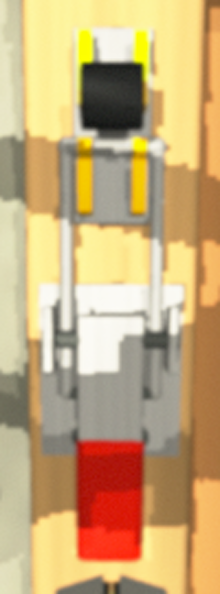

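View pics/t21.png

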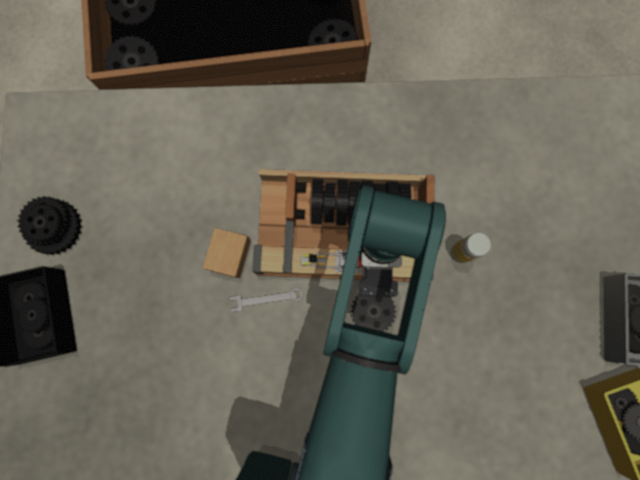

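```bash
python3 -c "
from bench import robot
print(robot.close_job())"
```

```text
the job is handed in; nothing more can be done
None
```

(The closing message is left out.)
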